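# Book in the spare-parts cartons

### The job

Book in the delivered cartons: hold the barcode scanner and aim its beam at the middle of each carton's label, keeping it steady there for a good second, in the order blue, yellow, green, brown (leave out any that did not come). Put all the cartons away in the red chest's drawer, lying flat on its floor label up, and shut the drawer fully; its lock may or may not be on, and the round knob on the chest undoes it. The scanner ends lying flat, lengthwise on its black mat; leave the other things on the bench alone.

Things in the scene. Friction and masses are not known exactly. Their poses are not given: they have to be found in the camera images.
- chest: Red one-drawer tool chest, fixed, 260 mm deep (x), 340 mm wide (y), 100 mm high; front (-x) roughly towards the robot. Origin under its centre. The drawer's front panel stands 12 mm proud of the chest's front edge, its face at x = -142 mm when shut.
- drawer_handle (a point): Middle of the drawer's aluminium handle bar: 10 mm thick, 120 mm long, level, 75 mm above the bench (25 mm below the chest's top), 40 mm in front of the drawer's face, 30 mm to the -y side of the chest's middle; a post at each end. Axes as the chest's: x into the chest, y along the bar, z up. Moves with the drawer.
- drawer (a joint): How far the drawer is open (towards the chest's -x), in m: 0 shut, 0.15 fully open. It slides with about 2 N of friction, has no spring and stays where it is left. When the lock holds it, it gives no more than about 6 mm.
- lock_grip (a point): Centre of the lock knob, plain, round, black, 44 mm across, on the chest's top at its front +y corner. Fixed point (does not turn), 22 mm above the chest's top, 15 mm below the knob's top. Clockwise from above unlocks; 1.4 rad between stops, surely free at the clockwise stop. No mark; it starts anywhere, so the drawer may be locked or free. Turns with 0.04 N m, stays where left.
- drawer_floor (a point): Point on the drawer's flat inner floor (16 mm above the bench); axes as the chest's. The inside runs from 70 mm in front of it (-x) to 160 mm behind and 145 mm to either side. With the drawer open 140 mm, what lies within 70 mm of it in x is uncovered, the rest is under the chest's top (78 mm of height). Above this floor the side walls rise 38 mm, the front panel 79 mm.
- scan_mat: Black rubber mat, 230 mm (x) by 120 mm (y), 4 mm thick, fixed on the bench: the scanner's place. Origin at the centre of its underside.
- scanner: Hand barcode scanner, 157 mm long, 0.16 kg, lying on the mat. Grey grip 34 mm wide (y), 36 mm high, from x = -78 to +33 mm; black head 54 mm wide, 41 mm high, from x = +33 to +79 mm. Origin on the underside, mid-length; x towards the head, z up. It balances when held at about x = 0 to 15 mm.
- beam: The scanner's reading window, a red pane low on the front of its head, at x = 80, z = 16 mm in the scanner's frame. Its z axis is the beam, which leaves forwards and down, 55 degrees below the scanner's x axis (35 degrees from straight down when level). It reads a label 50 to 150 mm from the window, at up to 45 degrees from the label's normal; always on, no trigger.
- carton_blue: Blue spare-parts carton, 84 mm (x) by 48 mm (y) by 45 mm high, about 0.2 kg, with a white barcode label on top. Origin at the centre of its underside, z up. May be absent.
- label_blue (a point): Centre of the blue carton's label, 50 by 34 mm, on its top face, 12 mm from the middle towards +x; z is the label's outward normal.
- carton_yellow: Yellow spare-parts carton, 84 mm (x) by 48 mm (y) by 45 mm high, about 0.2 kg, with a white barcode label on top. Origin at the centre of its underside, z up. May be absent.
- label_yellow (a point): Centre of the yellow carton's label, 50 by 34 mm, on its top face, 12 mm from the middle towards +x; z is the label's outward normal.
- carton_green: Green spare-parts carton, 84 mm (x) by 48 mm (y) by 45 mm high, about 0.2 kg, with a white barcode label on top. Origin at the centre of its underside, z up. May be absent.
- label_green (a point): Centre of the green carton's label, 50 by 34 mm, on its top face, 12 mm from the middle towards +x; z is the label's outward normal.
- carton_brown: Plain brown cardboard spare-parts carton, 84 mm (x) by 48 mm (y) by 45 mm high, about 0.2 kg, with a white barcode label on top. Origin at the centre of its underside, z up. May be absent.
- label_brown (a point): Centre of the brown carton's label, 50 by 34 mm, on its top face, 12 mm from the middle towards +x; z is the label's outward normal.
- screwdriver: Bystander, to be left alone: red-handled screwdriver, 200 mm long. Origin under its centre.
- spanner: Bystander, to be left alone: steel spanner, 180 mm long. Origin under its centre.
- tape_roll: Bystander, to be left alone: roll of black tape, 90 mm across, 24 mm high. Origin under its centre.
Things that resemble listed ones, but are neither listed nor needed, are in the scene too. What is shaped like the scanner but turquoise is not meant. Several things look just like the carton_green: the one meant starts nearest to the robot's base.

How it is judged:
By the outcome, as a careful person would: the job done as asked, in the order asked, and still so for the second after the job is handed in, with the robot touching nothing.
Of carton_blue, carton_yellow, carton_green, carton_brown only 2 to 3 are there at a start; the rules pass over those that are not, and their reading is None.
At some moment in a run one of carton_blue, carton_yellow, carton_green, carton_brown, scanner may be knocked a few centimetres aside while the robot is not near it.
It also fails if it takes over 210 s, if anything falls off the work surface, if the arm or the gripper's body presses on something with over 40 N, if the wrist force passes 120 N, or if a joint passes its speed limit or range.

### The arm

A 6-joint arm with a two-finger parallel gripper is mounted at the origin on the work surface. World frame = base frame: x ahead of the robot, y to its left, z up, the work surface at z = 0. Lengths are in m, angles in degrees, forces in N, time in s.
With the tool pointing down it reaches from about 0.4 to 0.825 m from the base axis. Payload 7 kg.
Tool frame: the origin (TCP) lies at the very end of the fingers, on their centre line; the grasp point (between the pads) lies 19 mm behind it; z points along the fingers, y is the line along which they close (so a half turn about z gives the same grasp; the last joint's range is limited). The gripper opens to 88 mm and grips with 3 to 60 N. Pads are 19 mm wide; open, the fingers measure 130 mm over their backs; the gripper's body (78 mm by 193 mm) begins 47 mm behind the grasp point.
Start: joints at [-54.024, 20.546, 0.682, 0, -70.136, -16.507], TCP at [0.225, -0.636, 0.227] pointing down, gripper open.
Joint ranges: [-176.03, 176.03], [-82.01, 121.73], [-58.28, 71.71], [-173.87, 95.51], [-174.79, -0.11], [-173.66, 173.66]. Speed limits (degrees/s): [136.94, 136.94, 172.46, 180, 180, 180].

### API

Orientations are given as [roll, pitch, yaw] about the fixed x, y, z axes, in that order (R = Rz(yaw) Ry(pitch) Rx(roll)).
In Python, from plant import r gives the robot as it stands. The module is installed in compiled form; this text tells all that it offers.
- The arm moves only by the tool jog_arm, never from a script. Its arguments are lists of equal length, an entry for each row: "travel": the shift along the tool's x, y, z each as a share of 50 cm, from -1 to 1, a list of three; "dr": the turn, a rotation vector about the tool's x, y, z each as a share of 360 degrees, from -1 to 1, a list of three; "claw": the opening, from 0 (shut) to 1 (fully open). A call has exactly 10 rows; each row is the pose to reach, as a shift and turn from the pose commanded when the call began, along the tool's axes at that moment, turning the shorter way round; what a row does not reach only later rows make up. A row lasts 1/8 s, in which the tool goes at most 62.5 mm and 10.7 degrees, less where a joint would pass 70% of its speed; a pose out of reach is approached as far as the arm can. A call with a number of a shift or a turn outside -1 to 1 is refused whole. A call with a gripper value outside its range is refused whole. The fingers move at their own pace and stop on an object; "newtons" is the grip in N (left out, the last holds). Time passes only in rows, so rows that repeat a pose let the fingers close, or fill a call up. It gives the time, the measured TCP pose, the force, the opening and the grip force at its end, in the units of the state.
- r.get_state(): the state, without advancing time (a new reading comes with each control period).
- r.capture(name): name is "scene" or "top"; returns a dict with "pixels" (480x640x3 uint8, red, green, blue), "range_z" (480x640 float32, m along the optical axis (not along the pixel's ray), 0 where there is no reading), "fx", "fy", "cx", "cy" (pixels), "position" and "attitude" of the camera in the world. Camera axes: x right, y up, looking along -z (the intrinsics and any distortion apply to the point x, -y, -z); pixel columns grow to the right and rows downward; lengths in m; the calibration is good to about 2 mm. A picture is of the moment at which its call begins.
- r.close_job(): hands the job in; it is judged then, once.
Trained networks look in the newest picture that a camera, given by its name, has taken for a name from the list of things; names that differ only in an ending like _2 or _b are one class to them, and where a whole thing is asked for, a point or a joint stands for the part that bears it (a point fixed in the world has none). Each returns a list of dicts, best first, with "conf" (0 to 1); they miss things now and then, are a little off and sometimes report something else, mostly with a low value. They report only what shows in the picture. A call takes as long as a camera call. They do not tell look-alikes from the thing itself.
- r.boxes_of(name, camera): "extent" ([left, top, right, bottom] in pixels, round what is visible of it).
- r.regions_of(name, camera): "pixels" (480x640 bool, what is visible of it) and "extent" ([left, top, right, bottom] in pixels, round what is visible of it).
- r.tip_of(name, camera): "at" ([column, row] in pixels: a listed point, or the origin of a listed thing).
The state is a dict: "time_s": time; "joints": joint angles; "qd": joint speeds; "joint_torque": joint torques, N m; "tcp_pos": TCP position; "eef_rot": TCP orientation; "contact_force": force on the tool from outside, world axes, zero at the start; "moment": the same for the moment, N m; "gripper_width": finger opening in m; "gripper_force": force on a finger pad.
Only numpy, scipy, OpenCV 4.12 (cv2) and the standard library are available. Lean on these libraries where they do the work, as an engineer would, in place of code of your own. Each camera call takes 0.05 s, during which the arm holds its last target. There are 200 camera calls.

## Working session

There is one attempt and no reset: what is moved stays moved. The work goes in short steps, Python scripts to look and compute and a tool call to move; the robot and the scene stay as the last step left them, time stands still between calls to the robot, and variables do not carry over. Pictures are saved under pics/ and viewed, at most 14 in all, crops included, and the job is handed in when it is done.

Besides the shell and the picture viewer there is one more tool, called as name(argument=value, ...), one argument or row to a line, values as JSON. jog_arm: Moves the arm, as the interface text tells. Its arguments: {"type":"object","properties":{"travel":{"type":"array"},"dr":{"type":"array"},"claw":{"type":"array"},"newtons":{"type":"number"}},"required":["travel","dr","claw"]}

```bash
mkdir -p pics; cat > h.py <<'E'
from plant import r
import numpy as np, cv2
from scipy.spatial.transform import Rotation as Ro
def cap(n):
    c=r.capture(n); 
    return c
def save(c,f,box=None,s=1):
    im=c['pixels'][:,:,::-1]
    if box: im=im[box[1]:box[3],box[0]:box[2]]
    if s!=1: im=cv2.resize(im,None,fx=s,fy=s,interpolation=cv2.INTER_CUBIC)
    cv2.imwrite('pics/'+f,im)
def att(c):
    a=np.array(c['attitude'],float)
    return a if a.shape==(3,3) else Ro.from_euler('xyz',a,degrees=True).as_matrix()
def cloud(c):
    v,u=np.mgrid[:480,:640]; z=c['range_z']
    p=np.stack([(u-c['cx'])/c['fx']*z,-(v-c['cy'])/c['fy']*z,-z],-1)
    w=p@att(c).T+np.array(c['position']); w[z==0]=np.nan
    return w
def onplane(c,uv,h):
    d=att(c)@np.array([(uv[0]-c['cx'])/c['fx'],-(uv[1]-c['cy'])/c['fy'],-1])
    o=np.array(c['position']); return o+d*(h-o[2])/d[2]
E
python3 - <<'E'
from h import *
for n in ('top','scene'):
    c=cap(n); save(c,n+'0.png'); print(n,c['position'],c['attitude'],c['fx'],[k for k in c])
    W=cloud(c)
    for o in ['carton_blue','carton_yellow','carton_green','carton_brown','scanner','scan_mat','chest','screwdriver','spanner','tape_roll']:
        for d in r.regions_of(o,n)[:4]:
            if d['conf']<.3: continue
            p=W[d['pixels']]; p=p[~np.isnan(p[:,0])]
            print(o,round(d['conf'],2),np.round(d['extent']),np.round(np.median(p,0),3),np.round(np.percentile(p[:,2],95),3))
    for o in ['drawer_handle','lock_grip','drawer_floor','label_blue','label_yellow','label_green','label_brown','beam']:
        print(o,[(round(d['conf'],2),np.round(d['at'])) for d in r.tip_of(o,n)[:4]])
print(r.get_state())
E
```

```text
top [0.25919039 0.03109095 1.73105921] [ 10.77238118  -0.70031265 -91.35558862] 623.4347439908331 ['pixels', 'range_z', 'fx', 'fy', 'cx', 'cy', 'position', 'attitude']
carton_yellow 0.89 [164. 259. 193. 296.] [0.461 0.408 0.044] 0.051
carton_green 0.7 [403. 175. 432. 209.] [ 0.692 -0.252  0.044] 0.052
carton_green 0.57 [426. 217. 455. 255.] [ 0.569 -0.315  0.045] 0.052
carton_brown 0.71 [218. 288. 238. 317.] [0.396 0.27  0.045] 0.052
carton_brown 0.6 [481. 245. 514. 276.] [ 0.493 -0.473  0.023] 0.031
scanner 0.95 [453. 266. 475. 327.] [ 0.409 -0.371  0.04 ] 0.05
scanner 0.72 [364. 289. 399. 331.] [ 0.371 -0.144  0.037] 0.047
scanner 0.42 [428. 222. 454. 250.] [ 0.57  -0.314  0.045] 0.052
scan_mat 0.96 [437. 254. 491. 342.] [ 0.382 -0.366  0.004] 0.011
chest 0.98 [262. 104. 395. 228.] [0.76  0.002 0.1  ] 0.108
screwdriver 0.85 [146. 231. 159. 304.] [0.449 0.487 0.023] 0.03
spanner 0.59 [280. 278. 342. 304.] [0.426 0.053 0.007] 0.014
tape_roll 0.84 [479. 245. 516. 281.] [ 0.493 -0.471  0.022] 0.031
drawer_handle [(0.81, array([342., 222.])), (0.23, array([152., 262.]))]
lock_grip [(0.6
[... 1793 characters left out ...]
]
beam []
{'time_s': 1.9, 'joints': array([-5.40238977e+01,  2.05462754e+01,  6.82738902e-01, -2.53036263e-04,
       -7.01380823e+01, -1.65067390e+01]), 'qd': array([ 0.06864707, -0.02608104, -0.0144693 , -0.01300193, -0.04235128,
        0.00520982]), 'joint_torque': array([ 4.85494675e-04, -5.82371020e+01,  2.93286878e+01,  7.00206891e+00,
        1.22510787e-02, -2.39216843e-05]), 'tcp_pos': array([ 0.22494972, -0.63638289,  0.22656734]), 'eef_rot': array([ 1.79998380e+02, -2.31770059e-04, -1.60530723e+02]), 'contact_force': array([-0.23242205,  0.22035415, -0.0497129 ]), 'moment': array([ 0.00800508, -0.01092418,  0.00810644]), 'gripper_force': 0.0, 'gripper_width': 0.08788387734235954}
```

View pictures.

View pics/top0.png

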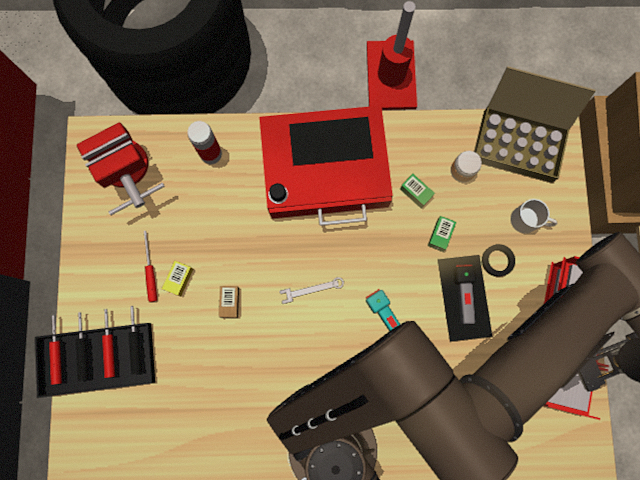

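View pics/scene0.png

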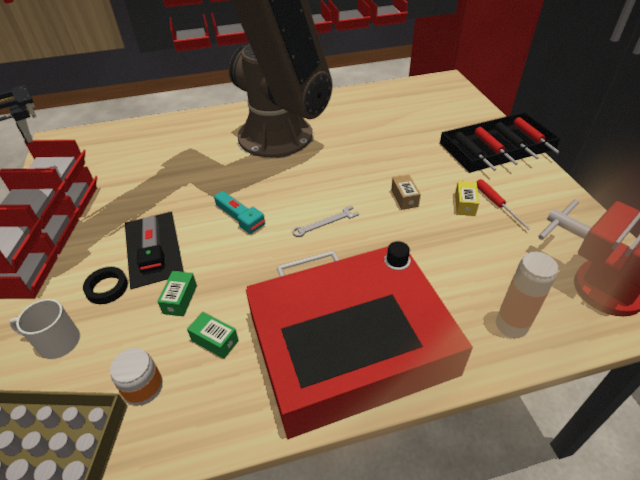

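Top view: yellow (179,278), brown (228,302), no blue; two greens at (443,235) and (417,190). The one at (443,235) is nearer the base (0.65 m against 0.74 m), so it is the one meant. Grey scanner on the mat at (466,297); the turquoise one at (383,310) is not meant. Next: precise poses and a confirming crop.

```bash
cat >> h.py <<'E'
def rect(c,W,box,z0,z1,near=None,k=6):
    "min-area rectangle of world xy points with z in the range inside pixel box"
    l,t,rr,b=[int(x) for x in box]; m=np.zeros((480,640),bool); m[max(t-k,0):b+k,max(l-k,0):rr+k]=1
    m&=(W[...,2]>z0)&(W[...,2]<z1)
    n,lab,st,_=cv2.connectedComponentsWithStats(m.astype(np.uint8))
    i=1+np.argmax(st[1:,4]); p=W[lab==i]
    (x,y),(w,h),a=cv2.minAreaRect((p[:,:2]*1000).astype(np.float32))
    if w<h: w,h,a=h,w,a+90
    a=(a+90)%180-90
    return np.round([x/1000,y/1000],4),np.round([w,h],1),round(a,1),round(float(np.median(p[:,2])),4)
def best(name,cam,i=0): return r.boxes_of(name,cam)[i]
E
python3 - <<'E'
from h import *
c=cap('top');W=cloud(c)
for n,b in dict(yellow=(164,259,193,296),green=(426,217,455,255),green2=(403,175,432,209),brown=(218,288,238,317)).items():
    print(n,rect(c,W,b,.035,.055))
print('label y,g,b',[np.round(onplane(c,q,.045),4) for q in ((179,272),(445,230),(228,298))])
b=(440,256,490,340)
print('scanner',rect(c,W,b,.02,.06,k=2),rect(c,W,b,.03,.041,k=2),rect(c,W,b,.0415,.06,k=2)); print('mat',rect(c,W,(437,254,491,342),.0015,.06))
print('chest',rect(c,W,(262,104,395,228),.092,.11),'knob',rect(c,W,(265,180,292,208),.125,.15))
print('knobpx',onplane(c,(278,192),.137),'handle px',onplane(c,(342,222),.075))
print('handle',rect(c,W,(315,203,372,230),.06,.088,k=0))
# label centers by whiteness
for n,b in dict(yellow=(164,259,193,296),green=(426,217,455,255),brown=(218,288,238,317)).items():
    im=c['pixels'][b[1]:b[3],b[0]:b[2]].astype(int); w=(im.min(-1)>120)
    v,u=np.nonzero(w); print(n,len(v),np.round(onplane(c,(u.mean()+b[0],v.mean()+b[1]),.045),4))
a=cv2.resize(c['pixels'][200:350,400:530,::-1],None,fx=3,fy=3); d=cv2.resize(c['pixels'][180:330,260:400,::-1],None,fx=2.6,fy=3)
cv2.imwrite('pics/crop1.png',np.hstack([a,d]))
E
```

```text
yellow (array([0.4631, 0.4138]), array([84.3, 51.7]), -23.4, 0.0451)
green (array([ 0.5722, -0.3183]), array([87., 49.]), -23.5, 0.0453)
green2 (array([ 0.6956, -0.2549]), array([83.6, 52.9]), 43.9, 0.045)
brown (array([0.3955, 0.2728]), array([83.9, 49.6]), -1.5, 0.0454)
label y,g,b [array([0.478 , 0.4041, 0.045 ]), array([ 0.5786, -0.3259,  0.045 ]), array([0.4046, 0.2711, 0.045 ])]
scanner (array([ 0.402 , -0.3735]), array([162.4,  55.9]), -0.0, 0.0407) (array([ 0.3965, -0.3722]), array([103.9,  40.8]), 5.8, 0.0376) (array([ 0.4522, -0.3721]), array([52.1, 51.5]), -3.7, 0.0455)
mat (array([ 0.3978, -0.3759]), array([276.4, 184.5]), -2.9, 0.0071)
chest (array([0.7752, 0.0026]), array([341.1, 277.6]), -85.4, 0.1007) knob (array([0.6753, 0.1322]), array([43. , 40.1]), 2.3, 0.1367)
knobpx [0.6723103 0.128189  0.137    ] handle px [ 0.60092492 -0.04072844  0.075     ]
handle (array([ 0.6215, -0.0468]), array([154.1,  49.2]), -85.3, 0.0785)
yellow 425 [0.4681 0.4075 0.045 ]
green 328 [ 0.5837 -0.3108  0.045 ]
brown 214 [0.4066 0.2739 0.045 ]
```

View pics/crop1.png

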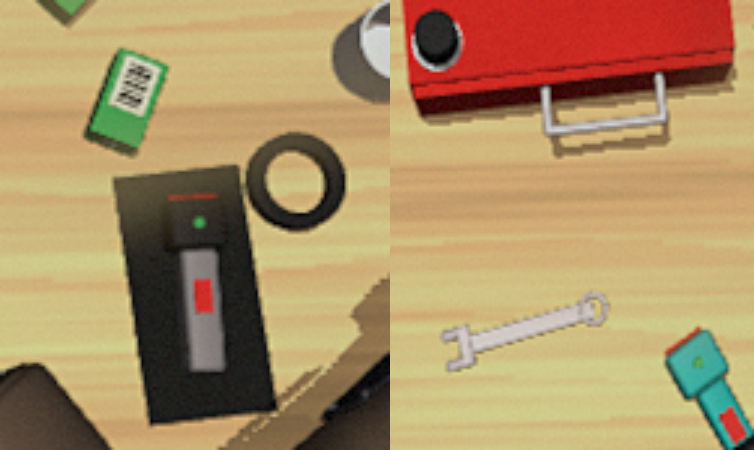

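The crop confirms the green carton at (445,230), label end up-right, and the grey scanner head-up on its mat with the tape roll close to its right.

```bash
cat >> h.py <<'E'
def go(*tg,frm=None):
    "targets (x,y,z,yaw[,tilt rotvec world]) -> travel/dr shares from the present (or given) down pose"
    s=r.get_state()
    if frm is None: p0=np.array(s['tcp_pos']);R0=Ro.from_euler('xyz',s['eef_rot'],degrees=True)
    else: p0=np.array(frm[:3]);R0=Ro.from_euler('xyz',[180,0,frm[3]],degrees=True)
    print('t',round(s['time_s'],2),'from',np.round(p0,4),np.round(R0.as_euler('xyz',degrees=True),1),'F',np.round(s['contact_force'],1),'w',round(s['gripper_width'],4))
    for t in tg:
        R1=Ro.from_euler('xyz',[180,0,t[3]],degrees=True)
        d=R0.inv().apply(np.array(t[:3])-p0)/.5; w=(R0.inv()*R1).as_rotvec(degrees=True)/360
        print('  ->',t,'travel',np.round(d,4).tolist(),'dr',np.round(w,4).tolist())
E
python3 - <<'E'
from h import *
c=cap('top');W=cloud(c)
P=np.array([onplane(c,q,.004)[:2] for q in ((438,259.3),(479.3,255.3),(492,336),(450,341.7))])
e=P[1]-P[0];print('mat',P.round(3).tolist(),P.mean(0).round(4),[round(np.degrees(np.arctan2(*(v[::-1]))),1) for v in (P[0]-P[3],P[1]-P[2])])
m=np.zeros((480,640),bool);m[256:340,440:490]=1;m&=W[...,2]>.024
p=W[m]; 
for lo,hi in ((.32,.335),(.335,.35),(.35,.365),(.365,.38),(.38,.395),(.395,.41),(.41,.425),(.425,.44),(.44,.455),(.455,.47),(.47,.485)):
    q=p[(p[:,0]>lo)&(p[:,0]<hi)]
    if len(q): print(lo,len(q),np.round([(np.percentile(q[:,1],3)+np.percentile(q[:,1],97))/2,np.ptp(q[:,1]),np.median(q[:,2])],4))
print(np.percentile(p[:,0],[1,99]))
go((.405,-.372,.12,-178.5),(.405,-.372,.01,-178.5))
E
```

```text
mat [[0.503, -0.31], [0.512, -0.427], [0.288, -0.446], [0.275, -0.33]] [ 0.3945 -0.3782] [np.float64(5.0), np.float64(4.9)]
0.32 72 [-0.3751  0.0343  0.0387]
0.335 72 [-0.3736  0.0334  0.04  ]
0.35 74 [-0.3737  0.0365  0.0384]
0.365 76 [-0.3732  0.0346  0.039 ]
0.38 70 [-0.3734  0.0347  0.0392]
0.395 76 [-0.3732  0.0355  0.0399]
0.41 68 [-0.3732  0.0342  0.0381]
0.425 102 [-0.3727  0.0547  0.0418]
0.44 109 [-0.372   0.0556  0.0453]
0.455 123 [-0.3734  0.0979  0.0436]
0.47 86 [-0.3962  0.0994  0.0387]
[0.32304368 0.49770513]
t 2.0 from [ 0.2249 -0.6364  0.2266] [-180.    -0.  -160.5] F [-0.4 -0.5 -0.6] w 0.0879
  -> (0.405, -0.372, 0.12, -178.5) travel [-0.5158, 0.3786, 0.2131] dr [-0.0, -0.0, 0.0499]
  -> (0.405, -0.372, 0.01, -178.5) travel [-0.5158, 0.3786, 0.4331] dr [-0.0, -0.0, 0.0499]
```

jog_arm(
  travel=[
    [-0.523, 0.374, 0.213],
    [-0.523, 0.374, 0.213],
    [-0.523, 0.374, 0.213],
    [-0.523, 0.374, 0.213],
    [-0.523, 0.374, 0.213],
    [-0.523, 0.374, 0.213],
    [-0.523, 0.374, 0.213],
    [-0.523, 0.374, 0.213],
    [-0.523, 0.374, 0.213],
    [-0.523, 0.374, 0.213],
  ],
  dr=[
    [0, 0, 0.0513],
    [0, 0, 0.0513],
    [0, 0, 0.0513],
    [0, 0, 0.0513],
    [0, 0, 0.0513],
    [0, 0, 0.0513],
    [0, 0, 0.0513],
    [0, 0, 0.0513],
    [0, 0, 0.0513],
    [0, 0, 0.0513],
  ],
  claw=[0.75, 0.75, 0.75, 0.75, 0.75, 0.75, 0.75, 0.75, 0.75, 0.75],
)

```text
time_s: 3.25
tcp_pos: [0.4088, -0.3737, 0.1203]
eef_rot: [-180.0, 0.0, -179.1]
contact_force: [-0.2, -0.8, 0.5]
gripper_width: 0.0656
gripper_force: 0.0
```

jog_arm(
  travel=[
    [0, 0, 0.08],
    [0, 0, 0.14],
    [0, 0, 0.19],
    [0, 0, 0.22],
    [0, 0, 0.22],
    [0, 0, 0.22],
    [0, 0, 0.22],
    [0, 0, 0.22],
    [0, 0, 0.22],
    [0, 0, 0.22],
  ],
  dr=[
    [0, 0, 0],
    [0, 0, 0],
    [0, 0, 0],
    [0, 0, 0],
    [0, 0, 0],
    [0, 0, 0],
    [0, 0, 0],
    [0, 0, 0],
    [0, 0, 0],
    [0, 0, 0],
  ],
  claw=[0.75, 0.75, 0.75, 0.75, 0.75, 0, 0, 0, 0, 0],
  newtons=25,
)

```text
time_s: 4.5
tcp_pos: [0.4096, -0.3732, 0.0106]
eef_rot: [-180.0, 0.0, -179.0]
contact_force: [-0.8, 1.2, 6.2]
gripper_width: 0.0336
gripper_force: 25.0
```

jog_arm(
  travel=[
    [0, 0, -0.02],
    [0, 0, -0.08],
    [0, 0, -0.2],
    [0, 0, -0.3],
    [0, 0, -0.38],
    [-0.09, -0.3, -0.38],
    [-0.18, -0.6, -0.38],
    [-0.18, -0.75, -0.38],
    [-0.18, -0.75, -0.38],
    [-0.18, -0.75, -0.38],
  ],
  dr=[
    [0, 0, 0],
    [0, 0, 0],
    [0, 0, 0],
    [0, 0, 0],
    [0, 0, 0],
    [0, 0, 0],
    [0, 0, 0],
    [0, 0, 0],
    [0, 0, 0],
    [0, 0, 0],
  ],
  claw=[0, 0, 0, 0, 0, 0, 0, 0, 0, 0],
)

```text
time_s: 5.75
tcp_pos: [0.4893, -0.6762, 0.1999]
eef_rot: [180.0, -0.0, -179.0]
contact_force: [1.2, -0.6, -1.0]
gripper_width: 0.0337
gripper_force: 25.0
```

```bash
python3 - <<'E'
from h import *
go((.35,.407,.16,-179),(.35,.407,.109,-179))
E
```

```text
t 5.75 from [ 0.4893 -0.6762  0.1999] [ 180.   -0. -179.] F [ 1.2 -0.6 -1. ] w 0.0337
  -> (0.35, 0.407, 0.16, -179) travel [0.2403, 2.1709, 0.0817] dr [0.0001, -0.0001, 0.0]
  -> (0.35, 0.407, 0.109, -179) travel [0.2403, 2.1709, 0.1837] dr [0.0001, -0.0001, 0.0]
```

jog_arm(
  travel=[
    [0, 1.0, 0],
    [0, 1.0, 0],
    [0, 1.0, 0],
    [0, 1.0, 0],
    [0, 1.0, 0],
    [0, 1.0, 0],
    [0, 1.0, 0],
    [0, 1.0, 0],
    [0, 1.0, 0],
    [0, 1.0, 0],
  ],
  dr=[
    [0, 0, 0],
    [0, 0, 0],
    [0, 0, 0],
    [0, 0, 0],
    [0, 0, 0],
    [0, 0, 0],
    [0, 0, 0],
    [0, 0, 0],
    [0, 0, 0],
    [0, 0, 0],
  ],
  claw=[0, 0, 0, 0, 0, 0, 0, 0, 0, 0],
)

```text
time_s: 7.0
tcp_pos: [0.4805, -0.1744, 0.2005]
eef_rot: [180.0, 0.0, -178.9]
contact_force: [-0.5, -0.2, -1.4]
gripper_width: 0.0335
gripper_force: 25.0
```

jog_arm(
  travel=[
    [0.0, 1.0, 0],
    [0.0, 1.0, 0],
    [0.0, 1.0, 0],
    [0.0, 1.0, 0],
    [0.0, 1.0, 0],
    [0.0, 1.0, 0],
    [0.0, 1.0, 0],
    [0.0, 1.0, 0],
    [0.14, 1.0, 0.04],
    [0.14, 1.0, 0.04],
  ],
  dr=[
    [0, 0, 0],
    [0, 0, 0],
    [0, 0, 0],
    [0, 0, 0],
    [0, 0, 0],
    [0, 0, 0],
    [0, 0, 0],
    [0, 0, 0],
    [0, 0, 0],
    [0, 0, 0],
  ],
  claw=[0, 0, 0, 0, 0, 0, 0, 0, 0, 0],
)

```text
time_s: 8.25
tcp_pos: [0.3996, 0.3221, 0.1777]
eef_rot: [-179.8, -0.2, -179.0]
contact_force: [0.4, -1.3, -0.4]
gripper_width: 0.0339
gripper_force: 25.0
```

```bash
python3 - <<'E'
from h import *
go((.35,.407,.16,-179),(.35,.407,.109,-179))
for n in ('top','scene'):
    c=cap(n);W=cloud(c)
    print(n,[(round(d['conf'],2),np.round(d['extent'])) for d in r.boxes_of('scanner',n)[:3]],[(round(d['conf'],2),np.round(d['at'])) for d in r.tip_of('beam',n)[:3]])
    for o in ('carton_yellow','carton_brown','carton_green'): print(o,[(round(d['conf'],2),rect(c,W,d['extent'],.035,.055)) for d in r.boxes_of(o,n)[:2] if d['conf']>.5])
    save(c,n+'1.png')
E
```

```text
t 8.25 from [0.3996 0.3221 0.1777] [-179.8   -0.2 -179. ] F [ 0.4 -1.3 -0.4] w 0.0339
  -> (0.35, 0.407, 0.16, -179) travel [0.0961, 0.1716, 0.035] dr [-0.0007, -0.0006, -0.0001]
  -> (0.35, 0.407, 0.109, -179) travel [0.0957, 0.1721, 0.137] dr [-0.0007, -0.0006, -0.0001]
top [(0.92, array([191., 266., 210., 334.])), (0.58, array([366., 292., 407., 345.]))] []
carton_yellow []
carton_brown [(0.89, (array([0.3954, 0.2732]), array([83.9, 48.8]), -1.7, 0.0449))]
carton_green [(0.89, (array([ 0.5713, -0.3177]), array([86.3, 49. ]), -24.5, 0.0456)), (0.73, (array([ 0.6961, -0.2554]), array([83.2, 51.3]), 45.3, 0.045))]
scene [(0.81, array([213., 191., 267., 233.])), (0.75, array([415., 124., 461., 159.]))] []
carton_yellow [(0.84, (array([0.464 , 0.4126]), array([90.2, 49. ]), -24.0, 0.0441))]
carton_brown [(0.92, (array([0.3969, 0.2722]), array([88.4, 48.9]), -2.5, 0.0439))]
carton_green [(0.89, (array([ 0.5734, -0.3187]), array([87.8, 50.1]), -23.3, 0.0441)), (0.71, (array([ 0.6979, -0.2564]), array([85.6, 49.3]), 45.3, 0.0441))]
```

View pics/scene1.png

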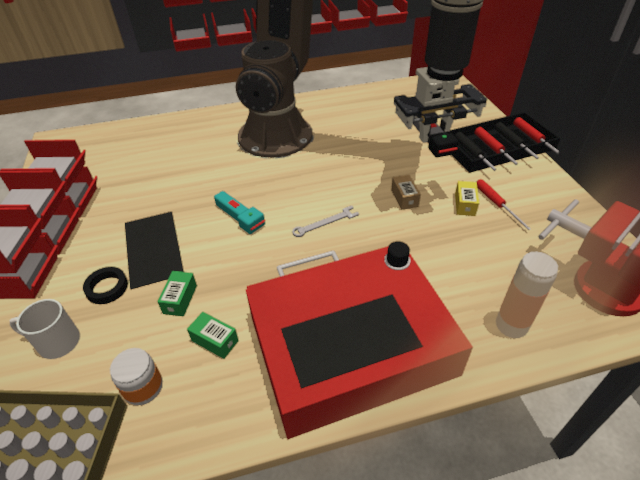

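jog_arm(
  travel=[
    [0.096, 0.172, 0.035],
    [0.096, 0.172, 0.035],
    [0.096, 0.172, 0.035],
    [0.096, 0.172, 0.07],
    [0.096, 0.172, 0.11],
    [0.096, 0.172, 0.137],
    [0.096, 0.172, 0.137],
    [0.096, 0.172, 0.137],
    [0.096, 0.172, 0.137],
    [0.096, 0.172, 0.137],
  ],
  dr=[
    [0, 0, 0],
    [0, 0, 0],
    [0, 0, 0],
    [0, 0, 0],
    [0, 0, 0],
    [0, 0, 0],
    [0, 0, 0],
    [0, 0, 0],
    [0, 0, 0],
    [0, 0, 0],
  ],
  claw=[0, 0, 0, 0, 0, 0, 0, 0, 0, 0],
)

```text
time_s: 10.1
tcp_pos: [0.3524, 0.4093, 0.1121]
eef_rot: [180.0, 0.0, -179.0]
contact_force: [0.0, 0.2, -2.2]
gripper_width: 0.0338
gripper_force: 25.0
```

```bash
python3 - <<'E'
from h import *
s=r.get_state();print(s['tcp_pos'],s['eef_rot'])
c=cap('top');W=cloud(c)
for d in r.boxes_of('scanner','top')[:1]:
    l,t,rr,b=[int(v) for v in d['extent']];print(d)
    q=W[t-3:b+3,l-3:rr+3].reshape(-1,3)
    for x in np.arange(.36,.44,.006):
        k=q[(abs(q[:,0]-x)<.003)&(q[:,2]>.08)&(q[:,2]<.16)]
        if len(k)>2: print(round(x,3),len(k),np.round([np.percentile(k[:,1],3),np.percentile(k[:,1],97),np.median(k[:,2])],4))
print('y',[(rect(c,W,d['extent'],.035,.055)) for d in r.boxes_of('carton_yellow','top')[:1]])
c2=cap('scene');save(c2,'scan_y.png',(400,100,520,230),4);save(c,'scan_yt.png',(140,230,260,350),4)
a=cv2.imread('pics/scan_y.png');b=cv2.imread('pics/scan_yt.png');a=a[:480];cv2.imwrite('pics/sy.png',cv2.resize(np.hstack([a,b]),(800,400)))
E
```

```text
[0.35239618 0.40930509 0.11211093] [ 1.79950811e+02  2.19640514e-02 -1.78993957e+02]
{'extent': [155.0, 288.3, 180.6, 354.8], 'conf': 0.75}
0.402 20 [0.3827 0.4179 0.1418]
0.408 45 [0.3832 0.4272 0.1458]
0.414 53 [0.3837 0.4319 0.1458]
0.42 34 [0.3846 0.4308 0.1424]
0.426 15 [0.3915 0.4298 0.1276]
y [(array([0.4638, 0.4138]), array([82.3, 50.8]), -24.3, 0.045)]
```

View pics/sy.png

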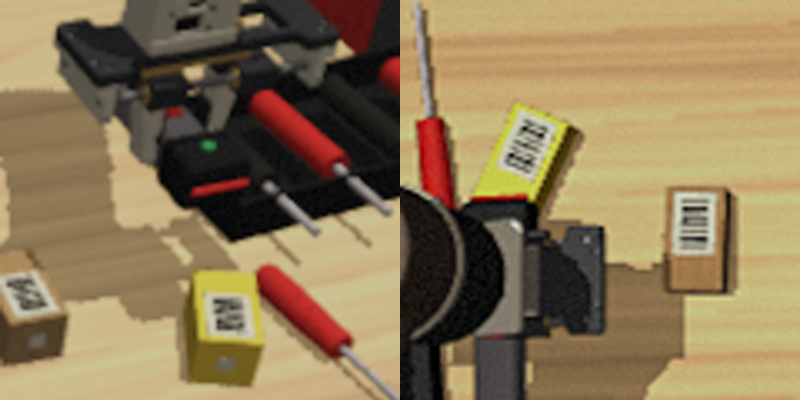

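jog_arm(
  travel=[
    [0.007, 0, 0],
    [0.007, 0, 0],
    [0.007, 0, 0],
    [0.007, 0, 0],
    [0.007, 0, 0],
    [0.007, 0, 0],
    [0.007, 0, 0],
    [0.007, 0, 0],
    [0.007, 0, 0],
    [0.007, 0, 0],
  ],
  dr=[
    [0, 0, 0],
    [0, 0, 0],
    [0, 0, 0],
    [0, 0, 0],
    [0, 0, 0],
    [0, 0, 0],
    [0, 0, 0],
    [0, 0, 0],
    [0, 0, 0],
    [0, 0, 0],
  ],
  claw=[0, 0, 0, 0, 0, 0, 0, 0, 0, 0],
)

```text
time_s: 11.55
tcp_pos: [0.3488, 0.409, 0.1116]
eef_rot: [-180.0, 0.0, -179.0]
contact_force: [-0.6, -1.0, -0.5]
gripper_width: 0.0337
gripper_force: 25.0
```

jog_arm(
  travel=[
    [0, 0, 0],
    [0, 0, 0],
    [0, 0, 0],
    [0, 0, 0],
    [0, 0, 0],
    [0, 0, 0],
    [0, 0, 0],
    [0, 0, 0],
    [0, 0, 0],
    [0, 0, 0],
  ],
  dr=[
    [0, 0, 0],
    [0, 0, 0],
    [0, 0, 0],
    [0, 0, 0],
    [0, 0, 0],
    [0, 0, 0],
    [0, 0, 0],
    [0, 0, 0],
    [0, 0, 0],
    [0, 0, 0],
  ],
  claw=[0, 0, 0, 0, 0, 0, 0, 0, 0, 0],
)

```text
time_s: 12.8
tcp_pos: [0.3488, 0.409, 0.1116]
eef_rot: [-180.0, 0.0, -179.0]
contact_force: [-0.6, 0.3, -0.9]
gripper_width: 0.0339
gripper_force: 25.0
```

```bash
python3 - <<'E'
from h import *
go((.5,0,.2,-179))
c=cap('top');W=cloud(c)
print('y',[(rect(c,W,d['extent'],.035,.055)) for d in r.boxes_of('carton_yellow','top')[:1]])
print('g',[(rect(c,W,d['extent'],.035,.055)) for d in r.boxes_of('carton_green','top')[:2]])
E
```

```text
t 12.8 from [0.3488 0.409  0.1116] [-180.    0. -179.] F [-0.6  0.3 -0.9] w 0.0339
  -> (0.5, 0, 0.2, -179) travel [-0.2881, -0.8231, -0.1768] dr [-0.0, 0.0, 0.0]
y [(array([0.463 , 0.4136]), array([83.3, 50.4]), -23.3, 0.0453)]
g [(array([ 0.5723, -0.3182]), array([86.6, 49.1]), -23.4, 0.0453), (array([ 0.6957, -0.2552]), array([83.5, 51.2]), 44.2, 0.0455)]
```

jog_arm(
  travel=[
    [-0.02, 0, -0.1],
    [-0.288, -0.823, -0.177],
    [-0.288, -0.823, -0.177],
    [-0.288, -0.823, -0.177],
    [-0.288, -0.823, -0.177],
    [-0.288, -0.823, -0.177],
    [-0.288, -0.823, -0.177],
    [-0.288, -0.823, -0.177],
    [-0.288, -0.823, -0.177],
    [-0.288, -0.823, -0.177],
  ],
  dr=[
    [0, 0, 0],
    [0, 0, 0],
    [0, 0, 0],
    [0, 0, 0],
    [0, 0, 0],
    [0, 0, 0],
    [0, 0, 0],
    [0, 0, 0],
    [0, 0, 0],
    [0, 0, 0],
  ],
  claw=[0, 0, 0, 0, 0, 0, 0, 0, 0, 0],
)

```text
time_s: 14.2
tcp_pos: [0.4997, -0.0002, 0.1998]
eef_rot: [180.0, -0.0, -179.1]
contact_force: [0.6, 0.0, -1.7]
gripper_width: 0.034
gripper_force: 25.0
```

jog_arm(
  travel=[
    [0.097, -0.648, 0],
    [0.097, -0.648, 0],
    [0.097, -0.648, 0],
    [0.097, -0.648, 0],
    [0.097, -0.648, 0],
    [0.097, -0.648, 0],
    [0.097, -0.648, 0.05],
    [0.097, -0.648, 0.12],
    [0.097, -0.648, 0.177],
    [0.097, -0.648, 0.177],
  ],
  dr=[
    [0, 0, 0],
    [0, 0, 0],
    [0, 0, 0],
    [0, 0, 0],
    [0, 0, 0],
    [0, 0, 0],
    [0, 0, 0],
    [0, 0, 0],
    [0, 0, 0],
    [0, 0, 0],
  ],
  claw=[0, 0, 0, 0, 0, 0, 0, 0, 0, 0],
)

```text
time_s: 15.45
tcp_pos: [0.4563, -0.3225, 0.1097]
eef_rot: [179.9, -0.2, -178.9]
contact_force: [0.1, 0.1, -1.3]
gripper_width: 0.0338
gripper_force: 25.0
```

```bash
python3 - <<'E'
from h import *
go((.457,-.325,.112,-179))
c=cap('scene');W=cloud(c)
for d in r.boxes_of('scanner','scene')[:3]:print(round(d['conf'],2),np.round(d['extent']))
print('g',[(rect(c,W,d['extent'],.035,.055)) for d in r.boxes_of('carton_green','scene')[:2]])
save(c,'sg.png',(90,170,290,330),4)
E
```

```text
t 15.45 from [ 0.4563 -0.3225  0.1097] [ 179.9   -0.2 -178.9] F [ 0.1  0.1 -1.3] w 0.0338
  -> (0.457, -0.325, 0.112, -179) travel [-0.0013, -0.0049, -0.0047] dr [0.0003, -0.0007, 0.0003]
0.77 [215. 192. 266. 233.]
0.64 [151. 203. 178. 253.]
0.48 [245. 243. 471. 441.]
g [(array([ 0.6977, -0.2568]), array([86.6, 49.2]), 46.1, 0.0441), (array([ 0.5735, -0.3191]), array([86.8, 50.4]), -23.1, 0.044)]
```

View pics/sg.png

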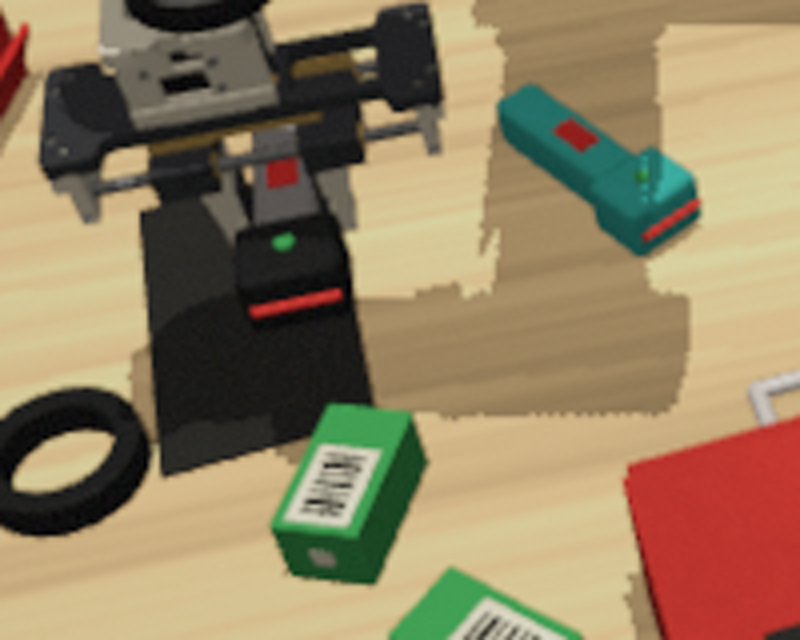

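jog_arm(
  travel=[
    [0, 0, 0],
    [0, 0, 0],
    [0, 0, 0],
    [0, 0, 0],
    [0, 0, 0],
    [0, 0, 0],
    [0, 0, 0],
    [0, 0, 0],
    [0, 0, 0],
    [0, 0, 0],
  ],
  dr=[
    [0, 0, 0],
    [0, 0, 0],
    [0, 0, 0],
    [0, 0, 0],
    [0, 0, 0],
    [0, 0, 0],
    [0, 0, 0],
    [0, 0, 0],
    [0, 0, 0],
    [0, 0, 0],
  ],
  claw=[0, 0, 0, 0, 0, 0, 0, 0, 0, 0],
)

```text
time_s: 16.85
tcp_pos: [0.4571, -0.3247, 0.1116]
eef_rot: [180.0, -0.0, -179.0]
contact_force: [-0.5, 0.0, -1.5]
gripper_width: 0.0338
gripper_force: 25.0
```

jog_arm(
  travel=[
    [0, 0, 0],
    [0, 0, 0],
    [0, 0, 0],
    [0, 0, 0],
    [0, 0, 0],
    [0, 0, 0],
    [0, 0, 0],
    [0, 0, 0],
    [0, 0, 0],
    [0, 0, 0],
  ],
  dr=[
    [0, 0, 0],
    [0, 0, 0],
    [0, 0, 0],
    [0, 0, 0],
    [0, 0, 0],
    [0, 0, 0],
    [0, 0, 0],
    [0, 0, 0],
    [0, 0, 0],
    [0, 0, 0],
  ],
  claw=[0, 0, 0, 0, 0, 0, 0, 0, 0, 0],
)

```text
time_s: 18.1
tcp_pos: [0.4571, -0.3247, 0.1116]
eef_rot: [-180.0, 0.0, -179.0]
contact_force: [-0.1, -0.0, -2.0]
gripper_width: 0.0339
gripper_force: 25.0
```

```bash
python3 - <<'E'
from h import *
go((.5,-.05,.2,-110))
c=cap('scene');W=cloud(c)
print('g',[(rect(c,W,d['extent'],.035,.055)) for d in r.boxes_of('carton_green','scene')[:2]])
c=cap('top');W=cloud(c)
print('b',[(rect(c,W,d['extent'],.035,.055)) for d in r.boxes_of('carton_brown','top')[:1]])
go((.451,.154,.112,-70),frm=(.5,-.05,.2,-110))
E
```

```text
t 18.1 from [ 0.4571 -0.3247  0.1116] [-180.    0. -179.] F [-0.1 -0.  -2. ] w 0.0339
  -> (0.5, -0.05, 0.2, -110) travel [-0.0953, 0.5479, -0.1768] dr [-0.0, 0.0, -0.1917]
g [(array([ 0.5735, -0.3194]), array([86.4, 49.2]), -23.0, 0.0439), (array([ 0.6978, -0.2569]), array([87.5, 49.9]), 45.5, 0.0441)]
b [(array([ 0.6427, -0.0403]), array([106.1,   3.4]), -85.5, 0.0451)]
t 18.3 from [ 0.5  -0.05  0.2 ] [-180.    0. -110.] F [ 0.6 -0.1 -2.1] w 0.034
  -> (0.451, 0.154, 0.112, -70) travel [-0.3499, 0.2316, 0.176] dr [0.0, 0.0, -0.1111]
```

jog_arm(
  travel=[
    [0, 0, -0.1],
    [-0.095, 0.548, -0.177],
    [-0.095, 0.548, -0.177],
    [-0.095, 0.548, -0.177],
    [-0.095, 0.548, -0.177],
    [-0.095, 0.548, -0.177],
    [-0.095, 0.548, -0.177],
    [-0.095, 0.548, -0.177],
    [-0.095, 0.548, -0.177],
    [-0.095, 0.548, -0.177],
  ],
  dr=[
    [0, 0, 0],
    [0, 0, -0.192],
    [0, 0, -0.192],
    [0, 0, -0.192],
    [0, 0, -0.192],
    [0, 0, -0.192],
    [0, 0, -0.192],
    [0, 0, -0.192],
    [0, 0, -0.192],
    [0, 0, -0.192],
  ],
  claw=[0, 0, 0, 0, 0, 0, 0, 0, 0, 0],
)

```text
time_s: 19.55
tcp_pos: [0.4998, -0.0501, 0.2001]
eef_rot: [-180.0, 0.0, -110.0]
contact_force: [0.2, 0.3, -1.8]
gripper_width: 0.0337
gripper_force: 25.0
```

jog_arm(
  travel=[
    [-0.35, 0.23, 0],
    [-0.35, 0.23, 0],
    [-0.35, 0.23, 0],
    [-0.35, 0.23, 0],
    [-0.35, 0.23, 0.05],
    [-0.35, 0.23, 0.12],
    [-0.35, 0.23, 0.176],
    [-0.35, 0.23, 0.176],
    [-0.35, 0.23, 0.176],
    [-0.35, 0.23, 0.176],
  ],
  dr=[
    [0, 0, -0.111],
    [0, 0, -0.111],
    [0, 0, -0.111],
    [0, 0, -0.111],
    [0, 0, -0.111],
    [0, 0, -0.111],
    [0, 0, -0.111],
    [0, 0, -0.111],
    [0, 0, -0.111],
    [0, 0, -0.111],
  ],
  claw=[0, 0, 0, 0, 0, 0, 0, 0, 0, 0],
)

```text
time_s: 20.8
tcp_pos: [0.452, 0.1542, 0.1134]
eef_rot: [-179.9, 0.0, -69.9]
contact_force: [-0.2, -0.5, -1.1]
gripper_width: 0.0337
gripper_force: 25.0
```

```bash
python3 - <<'E'
from h import *
go((.451,.154,.112,-70))
for n in ('scene','top'):
    c=cap(n);W=cloud(c)
    for o in ('brown','yellow'):
        print(o,[(round(d['conf'],2),rect(c,W,d['extent'],.035,.055)) for d in r.boxes_of('carton_'+o,n)[:2]])
    if n=='scene': save(c,'sb.png',(320,90,520,240),4)
E
```

```text
t 20.8 from [0.452  0.1542 0.1134] [-179.9    0.   -69.9] F [-0.2 -0.5 -1.1] w 0.0337
  -> (0.451, 0.154, 0.112, -70) travel [-0.0003, 0.002, 0.0027] dr [-0.0004, 0.0001, 0.0002]
brown [(0.59, (array([0.4041, 0.2717]), array([74.9, 48.6]), -2.7, 0.0436))]
yellow [(0.72, (array([0.4642, 0.4124]), array([88.7, 48.6]), -23.2, 0.0439))]
brown [(0.75, (array([0.4627, 0.4133]), array([83.4, 51.5]), -22.8, 0.045)), (0.56, (array([0.3631, 0.2584]), array([42.3, 23.1]), -49.4, 0.0439))]
yellow [(0.65, (array([0.4627, 0.4133]), array([83.4, 51.5]), -22.8, 0.045))]
```

View pics/sb.png

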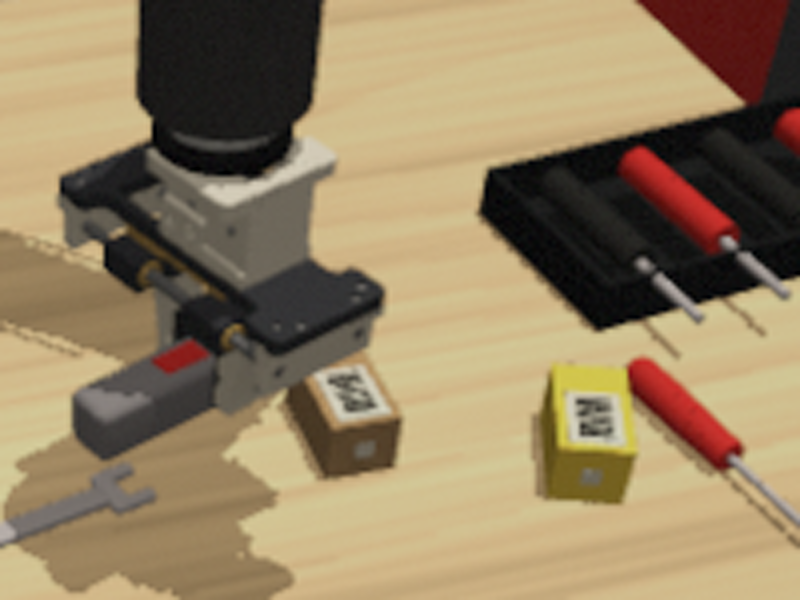

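jog_arm(
  travel=[
    [0, 0, 0],
    [0, 0, 0],
    [0, 0, 0],
    [0, 0, 0],
    [0, 0, 0],
    [0, 0, 0],
    [0, 0, 0],
    [0, 0, 0],
    [0, 0, 0],
    [0, 0, 0],
  ],
  dr=[
    [0, 0, 0],
    [0, 0, 0],
    [0, 0, 0],
    [0, 0, 0],
    [0, 0, 0],
    [0, 0, 0],
    [0, 0, 0],
    [0, 0, 0],
    [0, 0, 0],
    [0, 0, 0],
  ],
  claw=[0, 0, 0, 0, 0, 0, 0, 0, 0, 0],
)

```text
time_s: 22.35
tcp_pos: [0.4512, 0.1537, 0.1121]
eef_rot: [180.0, -0.0, -69.9]
contact_force: [-0.9, 0.6, -1.8]
gripper_width: 0.0338
gripper_force: 25.0
```

jog_arm(
  travel=[
    [0, 0, 0],
    [0, 0, 0],
    [0, 0, 0],
    [0, 0, 0],
    [0, 0, 0],
    [0, 0, 0],
    [0, 0, 0],
    [0, 0, 0],
    [0, 0, 0],
    [0, 0, 0],
  ],
  dr=[
    [0, 0, 0],
    [0, 0, 0],
    [0, 0, 0],
    [0, 0, 0],
    [0, 0, 0],
    [0, 0, 0],
    [0, 0, 0],
    [0, 0, 0],
    [0, 0, 0],
    [0, 0, 0],
  ],
  claw=[0, 0, 0, 0, 0, 0, 0, 0, 0, 0],
)

```text
time_s: 23.6
tcp_pos: [0.4512, 0.1537, 0.1121]
eef_rot: [180.0, -0.0, -69.9]
contact_force: [-0.1, 0.4, -0.9]
gripper_width: 0.0339
gripper_force: 25.0
```

```bash
python3 - <<'E'
from h import *
go((.5,-.1,.2,-130))
go((.403,-.377,.12,-175),(.403,-.377,.0105,-175),frm=(.5,-.1,.2,-130))
c=cap('scene');W=cloud(c)
print([(round(d['conf'],2),rect(c,W,d['extent'],.035,.055)) for d in r.boxes_of('carton_brown','scene')[:2]])
E
```

```text
t 23.6 from [0.4512 0.1537 0.1121] [180.   -0.  -69.9] F [-0.1  0.4 -0.9] w 0.0339
  -> (0.5, -0.1, 0.2, -130) travel [0.5101, 0.0825, -0.1759] dr [0.0, -0.0, 0.1669]
t 23.6 from [ 0.5 -0.1  0.2] [ 180.    0. -130.] F [-0.1  0.4 -0.9] w 0.0339
  -> (0.403, -0.377, 0.12, -175) travel [0.5491, -0.2075, 0.16] dr [-0.0, -0.0, 0.125]
  -> (0.403, -0.377, 0.0105, -175) travel [0.5491, -0.2075, 0.379] dr [-0.0, -0.0, 0.125]
[(0.92, (array([0.4054, 0.2715]), array([71.8, 49.5]), -1.0, 0.0439))]
```

jog_arm(
  travel=[
    [0, 0, -0.12],
    [0.51, 0.082, -0.176],
    [0.51, 0.082, -0.176],
    [0.51, 0.082, -0.176],
    [0.51, 0.082, -0.176],
    [0.51, 0.082, -0.176],
    [0.51, 0.082, -0.176],
    [0.51, 0.082, -0.176],
    [0.51, 0.082, -0.176],
    [0.51, 0.082, -0.176],
  ],
  dr=[
    [0, 0, 0],
    [0, 0, 0.167],
    [0, 0, 0.167],
    [0, 0, 0.167],
    [0, 0, 0.167],
    [0, 0, 0.167],
    [0, 0, 0.167],
    [0, 0, 0.167],
    [0, 0, 0.167],
    [0, 0, 0.167],
  ],
  claw=[0, 0, 0, 0, 0, 0, 0, 0, 0, 0],
)

```text
time_s: 24.95
tcp_pos: [0.5003, -0.0995, 0.2001]
eef_rot: [-180.0, 0.0, -129.9]
contact_force: [-0.5, -0.1, -1.5]
gripper_width: 0.0341
gripper_force: 25.0
```

jog_arm(
  travel=[
    [0.55, -0.207, 0.16],
    [0.55, -0.207, 0.16],
    [0.55, -0.207, 0.16],
    [0.55, -0.207, 0.16],
    [0.55, -0.207, 0.16],
    [0.55, -0.207, 0.16],
    [0.55, -0.207, 0.16],
    [0.55, -0.207, 0.22],
    [0.55, -0.207, 0.28],
    [0.55, -0.207, 0.33],
  ],
  dr=[
    [0, 0, 0.125],
    [0, 0, 0.125],
    [0, 0, 0.125],
    [0, 0, 0.125],
    [0, 0, 0.125],
    [0, 0, 0.125],
    [0, 0, 0.125],
    [0, 0, 0.125],
    [0, 0, 0.125],
    [0, 0, 0.125],
  ],
  claw=[0, 0, 0, 0, 0, 0, 0, 0, 0, 0],
)

```text
time_s: 26.2
tcp_pos: [0.4038, -0.3757, 0.0349]
eef_rot: [-180.0, 0.1, -174.9]
contact_force: [-0.2, 0.2, -1.6]
gripper_width: 0.0341
gripper_force: 25.0
```

```bash
python3 - <<'E'
from h import *
go((.403,-.377,.0105,-175))
E
```

```text
t 26.2 from [ 0.4038 -0.3757  0.0349] [-1.800e+02  1.000e-01 -1.749e+02] F [-0.2  0.2 -1.6] w 0.0341
  -> (0.403, -0.377, 0.0105, -175) travel [0.0018, -0.0023, 0.0488] dr [-0.0001, 0.0002, 0.0004]
```

jog_arm(
  travel=[
    [0, 0, 0.02],
    [0, 0, 0.035],
    [0, 0, 0.045],
    [0, 0, 0.049],
    [0, 0, 0.049],
    [0, 0, 0.049],
    [0, 0, 0.049],
    [0, 0, 0.049],
    [0, 0, 0.049],
    [0, 0, 0.049],
  ],
  dr=[
    [0, 0, 0],
    [0, 0, 0],
    [0, 0, 0],
    [0, 0, 0],
    [0, 0, 0],
    [0, 0, 0],
    [0, 0, 0],
    [0, 0, 0],
    [0, 0, 0],
    [0, 0, 0],
  ],
  claw=[0, 0, 0, 0, 0, 0, 0.8, 0.8, 0.8, 0.8],
)

```text
time_s: 27.45
tcp_pos: [0.4026, -0.377, 0.0106]
eef_rot: [-180.0, 0.0, -175.0]
contact_force: [-0.1, -0.0, 0.2]
gripper_width: 0.0671
gripper_force: 0.0
```

```bash
python3 - <<'E'
from h import *
go((.5,-.05,.22,-100))
go((.674,.131,.22,-40),(.674,.131,.108,-40),frm=(.5,-.05,.22,-100))
E
```

```text
t 27.45 from [ 0.4026 -0.377   0.0106] [-180.    0. -175.] F [-0.1 -0.   0.2] w 0.0671
  -> (0.5, -0.05, 0.22, -100) travel [-0.2507, 0.6347, -0.4188] dr [-0.0, 0.0, -0.2084]
t 27.45 from [ 0.5  -0.05  0.22] [ 180.    0. -100.] F [-0.1 -0.   0.2] w 0.0671
  -> (0.674, 0.131, 0.22, -40) travel [-0.4169, -0.2799, -0.0] dr [0.0, 0.0, -0.1667]
  -> (0.674, 0.131, 0.108, -40) travel [-0.4169, -0.2799, 0.224] dr [0.0, 0.0, -0.1667]
```

jog_arm(
  travel=[
    [0, 0, -0.12],
    [0, 0, -0.24],
    [-0.25, 0.635, -0.419],
    [-0.25, 0.635, -0.419],
    [-0.25, 0.635, -0.419],
    [-0.25, 0.635, -0.419],
    [-0.25, 0.635, -0.419],
    [-0.25, 0.635, -0.419],
    [-0.25, 0.635, -0.419],
    [-0.25, 0.635, -0.419],
  ],
  dr=[
    [0, 0, 0],
    [0, 0, 0],
    [0, 0, -0.208],
    [0, 0, -0.208],
    [0, 0, -0.208],
    [0, 0, -0.208],
    [0, 0, -0.208],
    [0, 0, -0.208],
    [0, 0, -0.208],
    [0, 0, -0.208],
  ],
  claw=[0.8, 0.8, 0.8, 0.8, 0.8, 0.8, 0.8, 0.8, 0.8, 0.8],
)

```text
time_s: 28.7
tcp_pos: [0.4995, -0.0493, 0.22]
eef_rot: [180.0, 0.0, -100.2]
contact_force: [0.1, -1.1, -0.1]
gripper_width: 0.0702
gripper_force: 0.0
```

```bash
python3 - <<'E'
from h import *
go((.674,.131,.22,-40),(.674,.131,.108,-40))
c=cap('top');W=cloud(c)
m=np.zeros((480,640),bool);m[170:215,255:300]=1;m&=(W[...,2]>.128)&(W[...,2]<.145)
p=W[m];print('knob',len(p),p.mean(0),np.ptp(p,axis=0))
b=r.boxes_of('scanner','top');print([(round(d['conf'],2),np.round(d['extent'])) for d in b[:3]])
m=np.zeros((480,640),bool);m[256:345,440:478]=1;m&=(W[...,2]>.024)&(W[...,2]<.06);p=W[m]
print('scanner',cv2.minAreaRect((p[:,:2]*1000).astype(np.float32)))
P=[p[(p[:,0]>a)&(p[:,0]<a+.02)] for a in (.325,.385)];print([np.round(np.median(q[:,1]),4) for q in P])
c=cap('scene');W=cloud(c);m=np.zeros((480,640),bool);m[235:275,380:420]=1;m&=(W[...,2]>.132)&(W[...,2]<.145)
p=W[m];print('knob s',len(p),p.mean(0),np.ptp(p,axis=0))
E
```

```text
t 28.7 from [ 0.4995 -0.0493  0.22  ] [ 180.     0.  -100.2] F [ 0.1 -1.1 -0.1] w 0.0702
  -> (0.674, 0.131, 0.22, -40) travel [-0.4165, -0.2798, 0.0001] dr [0.0, 0.0, -0.1671]
  -> (0.674, 0.131, 0.108, -40) travel [-0.4165, -0.2798, 0.2241] dr [0.0, 0.0, -0.1671]
knob 205 [0.67444144 0.13197538 0.13667905] [0.04374885 0.03992462 0.01696007]
[(0.83, array([452., 271., 478., 328.])), (0.67, array([365., 290., 410., 344.]))]
scanner ((394.75244140625, -375.8435363769531), (161.93807983398438, 56.1351432800293), 4.666521072387695)
[np.float64(-0.3804), np.float64(-0.3739)]
knob s 278 [0.67875559 0.12982822 0.13552978] [0.04239632 0.04336792 0.00709605]
```

jog_arm(
  travel=[
    [-0.417, -0.281, 0],
    [-0.417, -0.281, 0],
    [-0.417, -0.281, 0],
    [-0.417, -0.281, 0],
    [-0.417, -0.281, 0],
    [-0.417, -0.281, 0.06],
    [-0.417, -0.281, 0.12],
    [-0.417, -0.281, 0.18],
    [-0.417, -0.281, 0.222],
    [-0.417, -0.281, 0.222],
  ],
  dr=[
    [0, 0, -0.167],
    [0, 0, -0.167],
    [0, 0, -0.167],
    [0, 0, -0.167],
    [0, 0, -0.167],
    [0, 0, -0.167],
    [0, 0, -0.167],
    [0, 0, -0.167],
    [0, 0, -0.167],
    [0, 0, -0.167],
  ],
  claw=[0.8, 0.8, 0.8, 0.8, 0.8, 0.8, 0.8, 0.8, 0.8, 0.8],
)

```text
time_s: 30.1
tcp_pos: [0.6735, 0.1293, 0.1068]
eef_rot: [179.8, 0.1, -40.2]
contact_force: [0.8, 0.3, 0.6]
gripper_width: 0.0702
gripper_force: 0.0
```

jog_arm(
  travel=[
    [0, 0, 0],
    [0, 0, 0],
    [0, 0, 0],
    [0, 0, 0],
    [0, 0, 0],
    [0, 0, 0],
    [0, 0, 0],
    [0, 0, 0],
    [0, 0, 0],
    [0, 0, 0],
  ],
  dr=[
    [0, 0, 0],
    [0, 0, 0],
    [0, 0, 0],
    [0, 0, 0],
    [0, 0, 0],
    [0, 0, 0.02],
    [0, 0, 0.04],
    [0, 0, 0.06],
    [0, 0, 0.08],
    [0, 0, 0.1],
  ],
  claw=[0, 0, 0, 0, 0, 0, 0, 0, 0, 0],
  newtons=12,
)

```text
time_s: 31.35
tcp_pos: [0.676, 0.1317, 0.1102]
eef_rot: [-179.8, 0.0, -76.2]
contact_force: [1.7, 3.4, 2.6]
gripper_width: 0.0439
gripper_force: 12.0
```

```bash
python3 - <<'E'
from h import *
s=r.get_state();print(s['tcp_pos'],s['eef_rot'],s['moment'],s['contact_force'],s['gripper_width'],s['gripper_force'])
E
```

```text
[0.67595146 0.13168609 0.11021877] [-1.79812287e+02  3.80840666e-02 -7.62362208e+01] [ 1.34773621 -0.59012212 -0.00778877] [1.73347709 3.3546009  2.60140935] 0.04394344265146529 11.993459872319363
```

jog_arm(
  travel=[
    [0, 0, 0],
    [0, 0, 0],
    [0, 0, 0],
    [0, 0, 0],
    [0, 0, 0],
    [0, 0, 0],
    [0, 0, 0],
    [0, 0, 0],
    [0, 0, 0],
    [0, 0, 0],
  ],
  dr=[
    [0, 0, 0.02],
    [0, 0, 0.04],
    [0, 0, 0.06],
    [0, 0, 0.08],
    [0, 0, 0.1],
    [0, 0, 0.12],
    [0, 0, 0.14],
    [0, 0, 0.14],
    [0, 0, 0.14],
    [0, 0, 0.14],
  ],
  claw=[0, 0, 0, 0, 0, 0, 0, 0, 0, 0],
)

```text
time_s: 32.6
tcp_pos: [0.6748, 0.1306, 0.1099]
eef_rot: [-180.0, 0.0, -126.3]
contact_force: [-1.7, 0.4, 5.3]
gripper_width: 0.0436
gripper_force: 12.0
```

```bash
python3 - <<'E'
from h import *
s=r.get_state();print(s['eef_rot'],s['moment'],s['contact_force'])
go((.56,-.045,.2,-85.4),(.602,-.0415,.2,-85.4),(.602,-.0415,.056,-85.4))
E
```

```text
[-1.79971382e+02  2.93035084e-02 -1.26268756e+02] [ 0.09062919  0.63499025 -0.03470115] [-1.68435136  0.43018229  5.2676317 ]
t 32.6 from [0.6748 0.1306 0.1099] [-180.     0.  -126.3] F [-1.7  0.4  5.3] w 0.0436
  -> (0.56, -0.045, 0.2, -85.4) travel [0.4189, -0.0226, -0.1804] dr [-0.0001, 0.0, -0.1135]
  -> (0.602, -0.0415, 0.2, -85.4) travel [0.3636, -0.0862, -0.1803] dr [-0.0001, 0.0, -0.1135]
  -> (0.602, -0.0415, 0.056, -85.4) travel [0.3637, -0.0861, 0.1077] dr [-0.0001, 0.0, -0.1135]
```

jog_arm(
  travel=[
    [0, 0, 0],
    [0, 0, 0],
    [0, 0, 0],
    [0, 0, -0.1],
    [0, 0, -0.18],
    [0.364, -0.086, -0.18],
    [0.364, -0.086, -0.18],
    [0.364, -0.086, -0.18],
    [0.364, -0.086, -0.18],
    [0.364, -0.086, -0.18],
  ],
  dr=[
    [0, 0, 0],
    [0, 0, 0],
    [0, 0, 0],
    [0, 0, 0],
    [0, 0, 0],
    [0, 0, -0.1135],
    [0, 0, -0.1135],
    [0, 0, -0.1135],
    [0, 0, -0.1135],
    [0, 0, -0.1135],
  ],
  claw=[0.8, 0.8, 0.8, 0.8, 0.8, 0.28, 0.28, 0.28, 0.28, 0.28],
)

```text
time_s: 33.85
tcp_pos: [0.601, -0.042, 0.1993]
eef_rot: [-180.0, 0.0, -85.7]
contact_force: [-0.5, -0.3, 0.4]
gripper_width: 0.027
gripper_force: 0.0
```

```bash
python3 - <<'E'
from h import *
go((.602,-.0415,.056,-85.4))
c=cap('scene');W=cloud(c)
m=np.zeros((480,640),bool);m[240:285,265:350]=1;m&=(W[...,2]>.07)&(W[...,2]<.086)
p=W[m];p=p[p[:,0]<.625];print(len(p));print(cv2.minAreaRect((p[:,:2]*1000).astype(np.float32)),p.mean(0))
E
```

```text
t 33.85 from [ 0.601  -0.042   0.1993] [-180.     0.   -85.7] F [-0.5 -0.3  0.4] w 0.027
  -> (0.602, -0.0415, 0.056, -85.4) travel [-0.0009, -0.0019, 0.2865] dr [-0.0001, 0.0, -0.0008]
328
((610.135986328125, -41.249298095703125), (30.64642906188965, 130.6558380126953), 0.8125907778739929) [ 0.60722194 -0.0404413   0.07731581]
```

jog_arm(
  travel=[
    [0, -0.002, 0.08],
    [0, -0.002, 0.15],
    [0, -0.002, 0.2],
    [0, -0.002, 0.24],
    [0, -0.002, 0.27],
    [0, -0.002, 0.286],
    [0, -0.002, 0.286],
    [0, -0.002, 0.286],
    [0, -0.002, 0.286],
    [0, -0.002, 0.286],
  ],
  dr=[
    [0, 0, 0],
    [0, 0, 0],
    [0, 0, 0],
    [0, 0, 0],
    [0, 0, 0],
    [0, 0, 0],
    [0, 0, 0],
    [0, 0, 0],
    [0, 0, 0],
    [0, 0, 0],
  ],
  claw=[0.28, 0.28, 0.28, 0.28, 0.28, 0.28, 0.28, 0, 0, 0],
  newtons=30,
)

```text
time_s: 35.15
tcp_pos: [0.6026, -0.0413, 0.0568]
eef_rot: [-179.9, 0.0, -85.6]
contact_force: [-0.0, 0.1, 4.2]
gripper_width: 0.009
gripper_force: 30.0
```

```bash
python3 - <<'E'
from h import *
R=np.array([np.cos(np.radians(4.6)),np.sin(np.radians(4.6))])
s=r.get_state();p=s['tcp_pos']
go((p[0]-.01*R[0],p[1]-.01*R[1],.056,-85.4),(p[0]-.142*R[0],p[1]-.142*R[1],.056,-85.4))
E
```

```text
t 35.15 from [ 0.6026 -0.0413  0.0568] [-179.9    0.   -85.6] F [-0.   0.1  4.2] w 0.009
  -> (np.float64(0.5925986899625584), np.float64(-0.04206654663082649), 0.056, -85.4) travel [0.0001, 0.02, 0.0016] dr [-0.0002, 0.0, -0.0005]
  -> (np.float64(0.4610238780063338), np.float64(-0.05265280464223587), 0.056, -85.4) travel [0.0009, 0.284, 0.0013] dr [-0.0002, 0.0, -0.0005]
```

jog_arm(
  travel=[
    [0, 0.004, 0],
    [0, 0.008, 0],
    [0, 0.012, 0],
    [0, 0.016, 0],
    [0, 0.02, 0],
    [0, 0.024, 0],
    [0, 0.024, 0],
    [0, 0.024, 0],
    [0, 0.024, 0],
    [0, 0.024, 0],
  ],
  dr=[
    [0, 0, 0],
    [0, 0, 0],
    [0, 0, 0],
    [0, 0, 0],
    [0, 0, 0],
    [0, 0, 0],
    [0, 0, 0],
    [0, 0, 0],
    [0, 0, 0],
    [0, 0, 0],
  ],
  claw=[0, 0, 0, 0, 0, 0, 0, 0, 0, 0],
)

```text
time_s: 36.4
tcp_pos: [0.5906, -0.0422, 0.0568]
eef_rot: [-179.9, -0.0, -85.6]
contact_force: [-0.2, 0.8, 6.9]
gripper_width: 0.0088
gripper_force: 30.0
```

jog_arm(
  travel=[
    [0, 0.03, 0],
    [0, 0.06, 0],
    [0, 0.09, 0],
    [0, 0.12, 0],
    [0, 0.15, 0],
    [0, 0.18, 0],
    [0, 0.21, 0],
    [0, 0.235, 0],
    [0, 0.255, 0],
    [0, 0.258, 0],
  ],
  dr=[
    [0, 0, 0],
    [0, 0, 0],
    [0, 0, 0],
    [0, 0, 0],
    [0, 0, 0],
    [0, 0, 0],
    [0, 0, 0],
    [0, 0, 0],
    [0, 0, 0],
    [0, 0, 0],
  ],
  claw=[0, 0, 0, 0, 0, 0, 0, 0, 0, 0],
)

```text
time_s: 37.65
tcp_pos: [0.4614, -0.0525, 0.0567]
eef_rot: [-179.9, -0.0, -85.6]
contact_force: [2.2, -2.5, 5.3]
gripper_width: 0.009
gripper_force: 30.0
```

jog_arm(
  travel=[
    [0, 0, 0],
    [0, 0, 0],
    [0, 0, 0],
    [0, 0, 0],
    [0, 0, -0.04],
    [0, 0, -0.1],
    [0, 0, -0.2],
    [0, 0, -0.3],
    [0, 0, -0.34],
    [0, 0, -0.34],
  ],
  dr=[
    [0, 0, 0],
    [0, 0, 0],
    [0, 0, 0],
    [0, 0, 0],
    [0, 0, 0],
    [0, 0, 0],
    [0, 0, 0],
    [0, 0, 0],
    [0, 0, 0],
    [0, 0, 0],
  ],
  claw=[0, 0.28, 0.28, 0.28, 0.28, 0.28, 0.28, 0.8, 0.8, 0.8],
)

```text
time_s: 38.9
tcp_pos: [0.4623, -0.0519, 0.2275]
eef_rot: [-179.8, 0.0, -85.6]
contact_force: [-1.2, -0.2, -0.5]
gripper_width: 0.0489
gripper_force: 0.0
```

```bash
python3 - <<'E'
from h import *
s=r.get_state();print(s['tcp_pos'],s['eef_rot'])
c=cap('scene');W=cloud(c);save(c,'open.png')
for o in ('green','yellow','brown'): print(o,[(round(d['conf'],2),rect(c,W,d['extent'],.035,.055)) for d in r.boxes_of('carton_'+o,'scene')[:2]])
E
```

```text
[ 0.46227805 -0.05194426  0.22745606] [-1.79825223e+02  3.95195313e-02 -8.55764413e+01]
green [(0.86, (array([ 0.5736, -0.3195]), array([87.8, 50.1]), -22.1, 0.0441)), (0.74, (array([ 0.6985, -0.2561]), array([85.8, 49.3]), 45.2, 0.0441))]
yellow [(0.69, (array([0.4654, 0.4116]), array([89.4, 48.5]), -23.3, 0.044)), (0.44, (array([ 0.5609, -0.0151]), array([332.2, 109. ]), -85.2, 0.0474))]
brown [(0.62, (array([0.3979, 0.2714]), array([88.3, 49.3]), -2.5, 0.044)), (0.26, (array([ 0.5609, -0.0151]), array([332.2, 109. ]), -85.2, 0.0474))]
```

View pics/open.png

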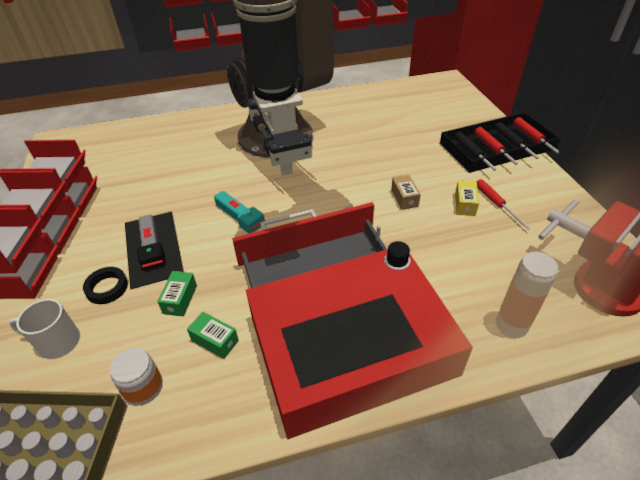

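Scene: drawer open at (315,255), handle (290,222), empty; nothing else disturbed. Green pick next.

```bash
cat >> h.py <<'E'
C=np.array([.7812,.003]);A=np.radians(4.6);RM=np.array([[np.cos(A),-np.sin(A)],[np.sin(A),np.cos(A)]])
def ch(x,y): return C+RM@np.array([x,y])
E
python3 - <<'E'
from h import *
go((.573,-.319,.12,-23.3))
for y in (-.085,0,.085): print(y,ch(-.201,y))
g=ch(-.201,-.085)
go((*g,.22,4.6),frm=(.573,-.319,.22,-23.3))
go((.463,.413,.22,-23.3),frm=(*g,.22,4.6))
E
```

```text
t 39.1 from [ 0.4608 -0.0523  0.2247] [179.9  -0.  -85.6] F [ 0.1 -0.6 -0.5] w 0.0651
  -> (0.573, -0.319, 0.12, -23.3) travel [0.5491, -0.1832, 0.2091] dr [0.0004, 0.0002, -0.173]
-0.085 [ 0.58766435 -0.09784619]
0 [ 0.58084745 -0.01311998]
0.085 [0.57403054 0.07160622]
t 39.1 from [ 0.573 -0.319  0.22 ] [180.    0.  -23.3] F [ 0.1 -0.6 -0.5] w 0.0651
  -> (np.float64(0.5876643539982473), np.float64(-0.09784618845888166), 0.22, 4.6) travel [-0.148, -0.4178, -0.0] dr [0.0, 0.0, -0.0775]
t 39.1 from [ 0.5877 -0.0978  0.22  ] [180.    0.    4.6] F [ 0.1 -0.6 -0.5] w 0.0651
  -> (0.463, 0.413, 0.22, -23.3) travel [-0.1666, -1.0384, -0.0] dr [-0.0, -0.0, 0.0775]
```

jog_arm(
  travel=[
    [0.55, -0.183, 0],
    [0.55, -0.183, 0],
    [0.55, -0.183, 0],
    [0.55, -0.183, 0],
    [0.55, -0.183, 0],
    [0.55, -0.183, 0.1],
    [0.55, -0.183, 0.209],
    [0.55, -0.183, 0.209],
    [0.55, -0.183, 0.209],
    [0.55, -0.183, 0.209],
  ],
  dr=[
    [0, 0, -0.173],
    [0, 0, -0.173],
    [0, 0, -0.173],
    [0, 0, -0.173],
    [0, 0, -0.173],
    [0, 0, -0.173],
    [0, 0, -0.173],
    [0, 0, -0.173],
    [0, 0, -0.173],
    [0, 0, -0.173],
  ],
  claw=[0.8, 0.8, 0.8, 0.8, 0.8, 0.8, 0.8, 0.8, 0.8, 0.8],
)

```text
time_s: 40.35
tcp_pos: [0.5756, -0.3196, 0.1243]
eef_rot: [-180.0, -0.2, -23.3]
contact_force: [-0.7, 0.9, 0.8]
gripper_width: 0.0705
gripper_force: 0.0
```

jog_arm(
  travel=[
    [0, 0, 0.08],
    [0, 0, 0.14],
    [0, 0, 0.19],
    [0, 0, 0.212],
    [0, 0, 0.212],
    [0, 0, 0.212],
    [0, 0, 0.212],
    [0, 0, 0.212],
    [0, 0, 0.212],
    [0, 0, 0.212],
  ],
  dr=[
    [0, 0, 0],
    [0, 0, 0],
    [0, 0, 0],
    [0, 0, 0],
    [0, 0, 0],
    [0, 0, 0],
    [0, 0, 0],
    [0, 0, 0],
    [0, 0, 0],
    [0, 0, 0],
  ],
  claw=[0.8, 0.8, 0.8, 0.8, 0.8, 0, 0, 0, 0, 0],
  newtons=20,
)

```text
time_s: 41.6
tcp_pos: [0.5745, -0.3194, 0.0164]
eef_rot: [180.0, -0.1, -23.3]
contact_force: [-1.2, 0.8, 5.6]
gripper_width: 0.0477
gripper_force: 20.0
```

```bash
python3 - <<'E'
from h import *
g=ch(-.201,-.085)
go((*g,.22,4.6),(*g,.031,4.6))
E
```

```text
t 41.6 from [ 0.5745 -0.3194  0.0164] [ 1.80e+02 -1.00e-01 -2.33e+01] F [-1.2  0.8  5.6] w 0.0477
  -> (np.float64(0.5876643539982473), np.float64(-0.09784618845888166), 0.22, 4.6) travel [-0.1505, -0.4175, -0.4073] dr [0.0, -0.0002, -0.0775]
  -> (np.float64(0.5876643539982473), np.float64(-0.09784618845888166), 0.031, 4.6) travel [-0.1509, -0.4175, -0.0293] dr [0.0, -0.0002, -0.0775]
```

jog_arm(
  travel=[
    [0, 0, -0.05],
    [0, 0, -0.15],
    [0, 0, -0.27],
    [0, 0, -0.39],
    [-0.15, -0.4175, -0.407],
    [-0.15, -0.4175, -0.407],
    [-0.15, -0.4175, -0.407],
    [-0.15, -0.4175, -0.407],
    [-0.15, -0.4175, -0.407],
    [-0.15, -0.4175, -0.407],
  ],
  dr=[
    [0, 0, 0],
    [0, 0, 0],
    [0, 0, 0],
    [0, 0, 0],
    [0, 0, -0.0775],
    [0, 0, -0.0775],
    [0, 0, -0.0775],
    [0, 0, -0.0775],
    [0, 0, -0.0775],
    [0, 0, -0.0775],
  ],
  claw=[0, 0, 0, 0, 0, 0, 0, 0, 0, 0],
)

```text
time_s: 42.85
tcp_pos: [0.5874, -0.0979, 0.2187]
eef_rot: [-180.0, 0.0, 4.6]
contact_force: [-0.3, 0.3, -1.9]
gripper_width: 0.0478
gripper_force: 20.0
```

jog_arm(
  travel=[
    [0, 0, 0],
    [0, 0, 0.1],
    [0, 0, 0.18],
    [0, 0, 0.25],
    [0, 0, 0.31],
    [0, 0, 0.345],
    [0, 0, 0.365],
    [0, 0, 0.373],
    [0, 0, 0.373],
    [0, 0, 0.373],
  ],
  dr=[
    [0, 0, 0],
    [0, 0, 0],
    [0, 0, 0],
    [0, 0, 0],
    [0, 0, 0],
    [0, 0, 0],
    [0, 0, 0],
    [0, 0, 0],
    [0, 0, 0],
    [0, 0, 0],
  ],
  claw=[0, 0, 0, 0, 0, 0, 0, 0, 0, 0],
)

```text
time_s: 44.1
tcp_pos: [0.5883, -0.0978, 0.0334]
eef_rot: [-180.0, -0.1, 4.6]
contact_force: [0.6, -0.5, -2.3]
gripper_width: 0.0481
gripper_force: 20.0
```

jog_arm(
  travel=[
    [0, 0, 0],
    [0, 0, 0],
    [0, 0, 0],
    [0, 0, -0.05],
    [0, 0, -0.12],
    [0, 0, -0.24],
    [0, 0, -0.373],
    [0, 0, -0.373],
    [0, 0, -0.373],
    [0, 0, -0.373],
  ],
  dr=[
    [0, 0, 0],
    [0, 0, 0],
    [0, 0, 0],
    [0, 0, 0],
    [0, 0, 0],
    [0, 0, 0],
    [0, 0, 0],
    [0, 0, 0],
    [0, 0, 0],
    [0, 0, 0],
  ],
  claw=[0.66, 0.66, 0.66, 0.66, 0.66, 0.66, 0.8, 0.8, 0.8, 0.8],
)

```text
time_s: 45.35
tcp_pos: [0.5869, -0.0979, 0.2175]
eef_rot: [-180.0, 0.1, 4.6]
contact_force: [-0.1, -0.5, -0.5]
gripper_width: 0.0702
gripper_force: 0.0
```

```bash
python3 - <<'E'
from h import *
c=cap('scene');W=cloud(c)
for o in ('green','yellow','brown'): print(o,[(round(d['conf'],2),rect(c,W,d['extent'],.035,.075)) for d in r.boxes_of('carton_'+o,'scene')[:3]])
go((.463,.413,.22,-23.3))
c=cap('top');W=cloud(c)
for o in ('yellow','brown'): print(o,[(round(d['conf'],2),rect(c,W,d['extent'],.035,.075)) for d in r.boxes_of('carton_'+o,'top')[:3]])
E
```

```text
green [(0.81, (array([ 0.6981, -0.2564]), array([85.6, 50. ]), 45.0, 0.0441)), (0.69, (array([ 0.5706, -0.0833]), array([114.3,  99.4]), 3.8, 0.0597))]
yellow [(0.71, (array([0.4633, 0.413 ]), array([89.5, 48.9]), -23.3, 0.0438))]
brown [(0.57, (array([0.3974, 0.2716]), array([86.8, 49.9]), -2.3, 0.0438))]
t 45.55 from [ 0.5874 -0.0979  0.2179] [1.8e+02 1.0e-01 4.6e+00] F [-0.3  0.3 -0.1] w 0.07
  -> (0.463, 0.413, 0.22, -23.3) travel [-0.166, -1.0385, -0.004] dr [0.0001, 0.0003, 0.0775]
yellow [(0.66, (array([0.4625, 0.4134]), array([84.1, 50.1]), -22.7, 0.0453))]
brown [(0.64, (array([0.3957, 0.2734]), array([84.2, 49.6]), -2.0, 0.0451)), (0.52, (array([ 0.5731, -0.0987]), array([60.3, 48.7]), 3.9, 0.061))]
```

jog_arm(
  travel=[
    [-0.15, -0.98, 0],
    [-0.15, -0.98, 0],
    [-0.15, -0.98, 0],
    [-0.15, -0.98, 0],
    [-0.15, -0.98, 0],
    [-0.15, -0.98, 0],
    [-0.15, -0.98, 0],
    [-0.15, -0.98, 0],
    [-0.15, -0.98, 0],
    [-0.15, -0.98, 0],
  ],
  dr=[
    [0, 0, 0.077],
    [0, 0, 0.077],
    [0, 0, 0.077],
    [0, 0, 0.077],
    [0, 0, 0.077],
    [0, 0, 0.077],
    [0, 0, 0.077],
    [0, 0, 0.077],
    [0, 0, 0.077],
    [0, 0, 0.077],
  ],
  claw=[0.66, 0.66, 0.66, 0.66, 0.66, 0.66, 0.66, 0.66, 0.66, 0.66],
)

```text
time_s: 46.95
tcp_pos: [0.4733, 0.3848, 0.2185]
eef_rot: [179.9, 0.0, -23.0]
contact_force: [-0.2, -0.0, 1.1]
gripper_width: 0.0576
gripper_force: 0.0
```

```bash
python3 - <<'E'
from h import *
go((.463,.4132,.12,-23.2),(.463,.4132,.016,-23.2))
c=cap('scene');W=cloud(c)
print([(round(d['conf'],2),rect(c,W,d['extent'],.035,.075)) for d in r.boxes_of('carton_yellow','scene')[:3]])
d=r.regions_of('screwdriver','scene')[0];p=W[d['pixels']];p=p[p[:,2]>.004]
for a in np.arange(.4,.56,.02):
    q=p[abs(p[:,0]-a)<.01]
    if len(q):print(round(a,2),np.round([q[:,1].min(),q[:,1].max(),q[:,2].max()],3))
E
```

```text
t 46.95 from [0.4733 0.3848 0.2185] [179.9   0.  -23. ] F [-0.2 -0.   1.1] w 0.0576
  -> (0.463, 0.4132, 0.12, -23.2) travel [-0.0411, -0.0445, 0.1971] dr [0.0002, 0.0, 0.0004]
  -> (0.463, 0.4132, 0.016, -23.2) travel [-0.041, -0.0447, 0.4051] dr [0.0002, 0.0, 0.0004]
[(0.69, (array([ 0.5645, -0.0159]), array([332.7, 120.9]), -86.5, 0.0582)), (0.59, (array([0.4646, 0.4123]), array([90.9, 48.3]), -23.3, 0.0438))]
0.4 [0.478 0.478 0.022]
0.42 [0.47  0.491 0.026]
0.44 [0.472 0.492 0.028]
0.46 [0.476 0.494 0.029]
0.48 [0.478 0.5   0.026]
0.5 [0.48  0.502 0.025]
0.56 [0.504 0.504 0.014]
```

jog_arm(
  travel=[
    [-0.041, -0.0445, 0.1],
    [-0.041, -0.0445, 0.18],
    [-0.041, -0.0445, 0.24],
    [-0.041, -0.0445, 0.3],
    [-0.041, -0.0445, 0.35],
    [-0.041, -0.0445, 0.39],
    [-0.041, -0.0445, 0.405],
    [-0.041, -0.0445, 0.405],
    [-0.041, -0.0445, 0.405],
    [-0.041, -0.0445, 0.405],
  ],
  dr=[
    [0, 0, 0],
    [0, 0, 0],
    [0, 0, 0],
    [0, 0, 0],
    [0, 0, 0],
    [0, 0, 0],
    [0, 0, 0],
    [0, 0, 0],
    [0, 0, 0],
    [0, 0, 0],
  ],
  claw=[0.66, 0.66, 0.66, 0.66, 0.66, 0.66, 0.66, 0.66, 0, 0],
  newtons=20,
)

```text
time_s: 48.35
tcp_pos: [0.464, 0.4134, 0.0176]
eef_rot: [-179.9, -0.0, -23.1]
contact_force: [0.8, -0.9, 2.9]
gripper_width: 0.0479
gripper_force: 20.0
```

jog_arm(
  travel=[
    [0, 0, 0],
    [0, 0, 0],
    [0, 0, 0],
    [0, 0, -0.05],
    [0, 0, -0.12],
    [0, 0, -0.22],
    [0, 0, -0.32],
    [0, 0, -0.408],
    [0, 0, -0.408],
    [0, 0, -0.408],
  ],
  dr=[
    [0, 0, 0],
    [0, 0, 0],
    [0, 0, 0],
    [0, 0, 0],
    [0, 0, 0],
    [0, 0, 0],
    [0, 0, 0],
    [0, 0, 0],
    [0, 0, 0],
    [0, 0, 0],
  ],
  claw=[0, 0, 0, 0, 0, 0, 0, 0, 0, 0],
)

```text
time_s: 49.6
tcp_pos: [0.4628, 0.4127, 0.2197]
eef_rot: [180.0, 0.1, -23.1]
contact_force: [0.1, 0.9, -2.8]
gripper_width: 0.0481
gripper_force: 20.0
```

```bash
python3 - <<'E'
from h import *
g=ch(-.201,.085)
go((*g,.22,4.6))
E
```

```text
t 49.6 from [0.4628 0.4127 0.2197] [ 1.80e+02  1.00e-01 -2.31e+01] F [ 0.1  0.9 -2.8] w 0.0481
  -> (np.float64(0.5740305368623413), np.float64(0.07160622087868038), 0.22, 4.6) travel [0.4725, 0.5399, -0.0006] dr [0.0001, 0.0002, -0.077]
```

jog_arm(
  travel=[
    [0.4725, 0.54, 0],
    [0.4725, 0.54, 0],
    [0.4725, 0.54, 0],
    [0.4725, 0.54, 0],
    [0.4725, 0.54, 0],
    [0.4725, 0.54, 0],
    [0.4725, 0.54, 0],
    [0.4725, 0.54, 0],
    [0.4725, 0.54, 0],
    [0.4725, 0.54, 0],
  ],
  dr=[
    [0, 0, -0.077],
    [0, 0, -0.077],
    [0, 0, -0.077],
    [0, 0, -0.077],
    [0, 0, -0.077],
    [0, 0, -0.077],
    [0, 0, -0.077],
    [0, 0, -0.077],
    [0, 0, -0.077],
    [0, 0, -0.077],
  ],
  claw=[0, 0, 0, 0, 0, 0, 0, 0, 0, 0],
)

```text
time_s: 50.85
tcp_pos: [0.5745, 0.073, 0.2204]
eef_rot: [180.0, 0.0, 4.7]
contact_force: [-0.5, 0.5, -2.2]
gripper_width: 0.0479
gripper_force: 20.0
```

jog_arm(
  travel=[
    [0, 0, 0],
    [0, 0, 0.1],
    [0, 0, 0.18],
    [0, 0, 0.25],
    [0, 0, 0.31],
    [0, 0, 0.345],
    [0, 0, 0.365],
    [0, 0, 0.373],
    [0, 0, 0.373],
    [0, 0, 0.373],
  ],
  dr=[
    [0, 0, 0],
    [0, 0, 0],
    [0, 0, 0],
    [0, 0, 0],
    [0, 0, 0],
    [0, 0, 0],
    [0, 0, 0],
    [0, 0, 0],
    [0, 0, 0],
    [0, 0, 0],
  ],
  claw=[0, 0, 0, 0, 0, 0, 0, 0, 0, 0],
)

```text
time_s: 52.1
tcp_pos: [0.5753, 0.0722, 0.0348]
eef_rot: [-180.0, -0.1, 4.6]
contact_force: [0.2, -0.3, -1.9]
gripper_width: 0.048
gripper_force: 20.0
```

jog_arm(
  travel=[
    [0, 0, 0],
    [0, 0, 0],
    [0, 0, 0],
    [0, 0, -0.05],
    [0, 0, -0.12],
    [0, 0, -0.24],
    [0, 0, -0.373],
    [0, 0, -0.373],
    [0, 0, -0.373],
    [0, 0, -0.373],
  ],
  dr=[
    [0, 0, 0],
    [0, 0, 0],
    [0, 0, 0],
    [0, 0, 0],
    [0, 0, 0],
    [0, 0, 0],
    [0, 0, 0],
    [0, 0, 0],
    [0, 0, 0],
    [0, 0, 0],
  ],
  claw=[0.66, 0.66, 0.66, 0.66, 0.66, 0.66, 0.66, 0.66, 0.66, 0.66],
)

```text
time_s: 53.35
tcp_pos: [0.5739, 0.0717, 0.2189]
eef_rot: [180.0, 0.2, 4.6]
contact_force: [-0.1, -0.2, -0.5]
gripper_width: 0.0578
gripper_force: 0.0
```

```bash
python3 - <<'E'
from h import *
for n in ('scene','top'):
    c=cap(n);W=cloud(c)
    for o in ('green','yellow','brown'): print(n,o,[(round(d['conf'],2),rect(c,W,d['extent'],.035,.075)) for d in r.boxes_of('carton_'+o,n)[:3]])
go((.396,.2725,.22,-1.8))
E
```

```text
scene green [(0.59, (array([ 0.6986, -0.2561]), array([85.7, 48.9]), 45.0, 0.0441)), (0.57, (array([ 0.5704, -0.0874]), array([114.4,  92.5]), 3.4, 0.0594))]
scene yellow [(0.86, (array([0.5554, 0.0901]), array([112.7, 110.5]), 4.6, 0.059)), (0.74, (array([ 0.5698, -0.083 ]), array([114.8, 101.5]), 5.4, 0.0594))]Traceback (most recent call last):
  File "<stdin>", line 4, in <module>
  File "h.py", line 28, in rect
    i=1+np.argmax(st[1:,4]); p=W[lab==i]
        ~~~~~~~~~^^^^^^^^^^
    return _wrapfunc(a, 'argmax', axis=axis, out=out, **kwds)
    return bound(*args, **kwds)
ValueError: attempt to get argmax of an empty sequence
```

```bash
python3 - <<'E'
from h import *
for n in ('scene','top'):
    c=cap(n);W=cloud(c)
    for d in r.boxes_of('carton_brown',n)[:4]:
        try: print(n,round(d['conf'],2),np.round(d['extent']),rect(c,W,d['extent'],.035,.055))
        except Exception: print(n,d['conf'],d['extent'],'-')
    if n=='scene': save(c,'two.png')
go((.396,.2725,.22,-1.8))
E
```

```text
scene 0.84 [388. 177. 425. 211.] (array([0.3976, 0.2719]), array([86.4, 49.5]), -2.3, 0.044)
t 53.75 from [0.5748 0.0719 0.2202] [180.    0.    4.6] F [0.  0.3 0.4] w 0.0577
  -> (0.396, 0.2725, 0.22, -1.8) travel [-0.3242, -0.4285, 0.0005] dr [0.0, 0.0001, 0.0178]
```

View pics/two.png

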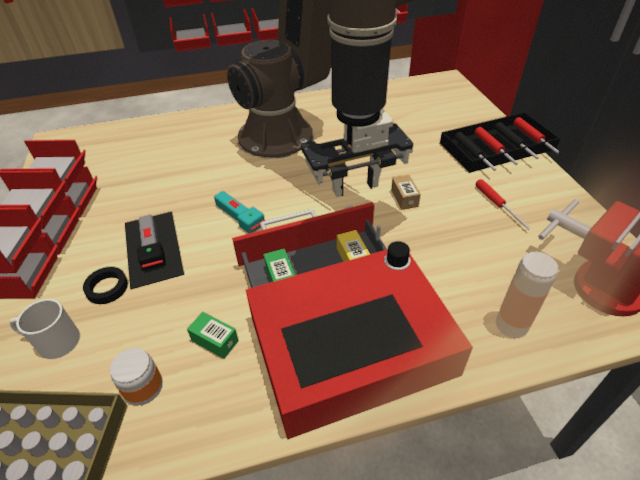

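Green (281,268) and yellow (352,247) lie in the drawer; brown still at (405,191). Picking brown.

jog_arm(
  travel=[
    [-0.324, -0.4285, 0],
    [-0.324, -0.4285, 0],
    [-0.324, -0.4285, 0],
    [-0.324, -0.4285, 0],
    [-0.324, -0.4285, 0],
    [-0.324, -0.4285, 0],
    [-0.324, -0.4285, 0.1],
    [-0.324, -0.4285, 0.2],
    [-0.324, -0.4285, 0.2],
    [-0.324, -0.4285, 0.2],
  ],
  dr=[
    [0, 0, 0.0178],
    [0, 0, 0.0178],
    [0, 0, 0.0178],
    [0, 0, 0.0178],
    [0, 0, 0.0178],
    [0, 0, 0.0178],
    [0, 0, 0.0178],
    [0, 0, 0.0178],
    [0, 0, 0.0178],
    [0, 0, 0.0178],
  ],
  claw=[0.75, 0.75, 0.75, 0.75, 0.75, 0.75, 0.75, 0.75, 0.75, 0.75],
)

```text
time_s: 55.0
tcp_pos: [0.3974, 0.2728, 0.1221]
eef_rot: [-180.0, -0.1, -1.8]
contact_force: [0.5, -0.3, 0.3]
gripper_width: 0.0657
gripper_force: 0.0
```

jog_arm(
  travel=[
    [0, 0, 0.08],
    [0, 0, 0.14],
    [0, 0, 0.19],
    [0, 0, 0.208],
    [0, 0, 0.208],
    [0, 0, 0.208],
    [0, 0, 0.208],
    [0, 0, 0.208],
    [0, 0, 0.208],
    [0, 0, 0.208],
  ],
  dr=[
    [0, 0, 0],
    [0, 0, 0],
    [0, 0, 0],
    [0, 0, 0],
    [0, 0, 0],
    [0, 0, 0],
    [0, 0, 0],
    [0, 0, 0],
    [0, 0, 0],
    [0, 0, 0],
  ],
  claw=[0.75, 0.75, 0.75, 0.75, 0.75, 0, 0, 0, 0, 0],
)

```text
time_s: 56.25
tcp_pos: [0.3965, 0.273, 0.0174]
eef_rot: [-179.9, -0.0, -1.8]
contact_force: [-1.3, 0.0, 6.8]
gripper_width: 0.0476
gripper_force: 20.0
```

```bash
python3 - <<'E'
from h import *
go((*ch(-.201,0),.22,4.6))
E
```

```text
t 56.25 from [0.3965 0.273  0.0174] [-179.9   -0.    -1.8] F [-1.3  0.   6.8] w 0.0476
  -> (np.float64(0.5808474454302943), np.float64(-0.013119983790100643), 0.22, 4.6) travel [0.3867, 0.5601, -0.4055] dr [-0.0002, -0.0001, -0.0177]
```

jog_arm(
  travel=[
    [0, 0, -0.1],
    [0, 0, -0.22],
    [0, 0, -0.34],
    [0.387, 0.56, -0.405],
    [0.387, 0.56, -0.405],
    [0.387, 0.56, -0.405],
    [0.387, 0.56, -0.405],
    [0.387, 0.56, -0.405],
    [0.387, 0.56, -0.405],
    [0.387, 0.56, -0.405],
  ],
  dr=[
    [0, 0, 0],
    [0, 0, 0],
    [0, 0, 0],
    [0, 0, -0.0177],
    [0, 0, -0.0177],
    [0, 0, -0.0177],
    [0, 0, -0.0177],
    [0, 0, -0.0177],
    [0, 0, -0.0177],
    [0, 0, -0.0177],
  ],
  claw=[0, 0, 0, 0, 0, 0, 0, 0, 0, 0],
)

```text
time_s: 57.5
tcp_pos: [0.581, -0.0154, 0.2183]
eef_rot: [180.0, 0.1, 4.4]
contact_force: [-0.3, 1.0, -2.4]
gripper_width: 0.048
gripper_force: 20.0
```

```bash
python3 - <<'E'
from h import *
go((*ch(-.201,0),.0338,4.6))
E
```

```text
t 57.5 from [ 0.581  -0.0154  0.2183] [1.8e+02 1.0e-01 4.4e+00] F [-0.3  1.  -2.4] w 0.048
  -> (np.float64(0.5808474454302943), np.float64(-0.013119983790100643), 0.0338, 4.6) travel [0.0006, -0.0047, 0.369] dr [0.0, 0.0002, -0.0006]
```

jog_arm(
  travel=[
    [0, 0, 0],
    [0, 0, 0.1],
    [0, 0, 0.18],
    [0, 0, 0.25],
    [0, 0, 0.31],
    [0, 0, 0.345],
    [0, 0, 0.365],
    [0, 0, 0.372],
    [0, 0, 0.372],
    [0, 0, 0.372],
  ],
  dr=[
    [0, 0, 0],
    [0, 0, 0],
    [0, 0, 0],
    [0, 0, 0],
    [0, 0, 0],
    [0, 0, 0],
    [0, 0, 0],
    [0, 0, 0],
    [0, 0, 0],
    [0, 0, 0],
  ],
  claw=[0, 0, 0, 0, 0, 0, 0, 0, 0, 0],
)

```text
time_s: 58.75
tcp_pos: [0.581, -0.0132, 0.0337]
eef_rot: [-180.0, -0.1, 4.6]
contact_force: [-0.6, 0.5, -1.1]
gripper_width: 0.048
gripper_force: 20.0
```

jog_arm(
  travel=[
    [0, 0, 0],
    [0, 0, 0],
    [0, 0, 0],
    [0, 0, -0.05],
    [0, 0, -0.12],
    [0, 0, -0.24],
    [0, 0, -0.373],
    [0, 0, -0.373],
    [0, 0, -0.373],
    [0, 0, -0.373],
  ],
  dr=[
    [0, 0, 0],
    [0, 0, 0],
    [0, 0, 0],
    [0, 0, 0],
    [0, 0, 0],
    [0, 0, 0],
    [0, 0, 0],
    [0, 0, 0],
    [0, 0, 0],
    [0, 0, 0],
  ],
  claw=[0.66, 0.66, 0.66, 0.66, 0.66, 0.66, 0.66, 0.66, 0.66, 0.66],
)

```text
time_s: 60.0
tcp_pos: [0.5798, -0.0136, 0.2179]
eef_rot: [180.0, 0.2, 4.6]
contact_force: [-0.7, 0.3, -0.2]
gripper_width: 0.058
gripper_force: 0.0
```

```bash
python3 - <<'E'
from h import *
c=cap('scene');W=cloud(c);save(c,'three.png',(110,170,450,340),2.3)
# carton tops in drawer
m=(W[...,2]>.057)&(W[...,2]<.066); uv=np.argwhere(m[225:300,240:390])
for d in ('green','yellow','brown'):
    for k in r.regions_of('carton_'+d,'scene')[:3]:
        p=W[k['pixels']];p=p[p[:,2]>.055]
        if len(p)>50: print(d,round(k['conf'],2),np.round(np.median(p,0),4),np.round(np.percentile(p[:,2],[5,95]),4))
go((.455,-.053,.2,-85.4),(.41,-.057,.2,-85.4),(*ch(-.325-.035,-.03),.06,-85.4))
E
```

```text
green 0.75 [ 0.5886 -0.1007  0.0603] [0.0581 0.0623]
green 0.64 [ 0.5105 -0.0323  0.0788] [0.0578 0.0951]
yellow 0.64 [0.5761 0.0693 0.0601] [0.0575 0.0622]
yellow 0.27 [ 0.5105 -0.0317  0.0787] [0.0577 0.0951]
brown 0.87 [ 0.5821 -0.0152  0.0602] [0.0578 0.0624]
brown 0.56 [ 0.8009 -0.0109  0.0993] [0.0687 0.1025]
brown 0.17 [ 0.5103 -0.0307  0.0789] [0.0577 0.0951]
t 60.2 from [ 0.5803 -0.0136  0.2184] [1.8e+02 1.0e-01 4.6e+00] F [ 1.5 -0.5  1.2] w 0.0575
  -> (0.455, -0.053, 0.2, -85.4) travel [-0.2561, 0.0587, 0.0373] dr [0.0003, 0.0002, 0.2499]
  -> (0.41, -0.057, 0.2, -85.4) travel [-0.3464, 0.0595, 0.0375] dr [0.0003, 0.0002, 0.2499]
  -> (np.float64(0.42476557148561683), np.float64(-0.05577497911207662), 0.06, -85.4) travel [-0.3162, 0.0593, 0.3175] dr [0.0003, 0.0002, 0.2499]
```

View pics/three.png

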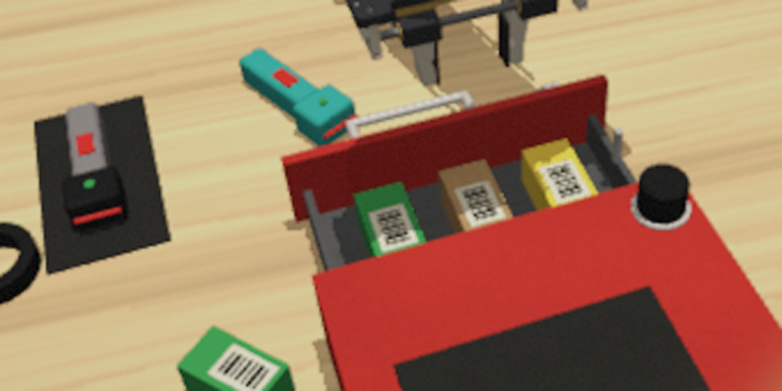

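jog_arm(
  travel=[
    [-0.2435, 0.0587, 0],
    [-0.2435, 0.0587, 0],
    [-0.2435, 0.0587, 0],
    [-0.2435, 0.0587, 0],
    [-0.2435, 0.0587, 0],
    [-0.2435, 0.0587, 0],
    [-0.2435, 0.0587, 0],
    [-0.2435, 0.0587, 0.037],
    [-0.2435, 0.0587, 0.037],
    [-0.2435, 0.0587, 0.037],
  ],
  dr=[
    [0, 0, 0.25],
    [0, 0, 0.25],
    [0, 0, 0.25],
    [0, 0, 0.25],
    [0, 0, 0.25],
    [0, 0, 0.25],
    [0, 0, 0.25],
    [0, 0, 0.25],
    [0, 0, 0.25],
    [0, 0, 0.25],
  ],
  claw=[0.28, 0.28, 0.28, 0.28, 0.28, 0.28, 0.28, 0.28, 0.28, 0.28],
)

```text
time_s: 61.45
tcp_pos: [0.4616, -0.0525, 0.2006]
eef_rot: [179.9, -0.0, -85.4]
contact_force: [0.2, 0.2, 0.4]
gripper_width: 0.0244
gripper_force: 0.0
```

```bash
python3 - <<'E'
from h import *
go((.4612,-.0525,.0565,-85.4))
E
```

```text
t 61.45 from [ 0.4616 -0.0525  0.2006] [179.9  -0.  -85.4] F [0.2 0.2 0.4] w 0.0244
  -> (0.4612, -0.0525, 0.0565, -85.4) travel [-0.0001, 0.0005, 0.2883] dr [0.0001, -0.0, 0.0]
```

jog_arm(
  travel=[
    [0, 0, 0.08],
    [0, 0, 0.15],
    [0, 0, 0.2],
    [0, 0, 0.24],
    [0, 0, 0.27],
    [0, 0, 0.288],
    [0, 0, 0.288],
    [0, 0, 0.288],
    [0, 0, 0.288],
    [0, 0, 0.288],
  ],
  dr=[
    [0, 0, 0],
    [0, 0, 0],
    [0, 0, 0],
    [0, 0, 0],
    [0, 0, 0],
    [0, 0, 0],
    [0, 0, 0],
    [0, 0, 0],
    [0, 0, 0],
    [0, 0, 0],
  ],
  claw=[0.28, 0.28, 0.28, 0.28, 0.28, 0.28, 0.28, 0, 0, 0],
  newtons=30,
)

```text
time_s: 62.7
tcp_pos: [0.4622, -0.0523, 0.0576]
eef_rot: [-179.9, 0.0, -85.4]
contact_force: [-0.5, 1.2, 3.6]
gripper_width: 0.0092
gripper_force: 30.0
```

jog_arm(
  travel=[
    [0, -0.005, 0],
    [0, -0.015, 0],
    [0, -0.03, 0],
    [0, -0.046, 0],
    [0, -0.062, 0],
    [0, -0.078, 0],
    [0, -0.094, 0],
    [0, -0.11, 0],
    [0, -0.126, 0],
    [0, -0.142, 0],
  ],
  dr=[
    [0, 0, 0],
    [0, 0, 0],
    [0, 0, 0],
    [0, 0, 0],
    [0, 0, 0],
    [0, 0, 0],
    [0, 0, 0],
    [0, 0, 0],
    [0, 0, 0],
    [0, 0, 0],
  ],
  claw=[0, 0, 0, 0, 0, 0, 0, 0, 0, 0],
)

```text
time_s: 63.95
tcp_pos: [0.5328, -0.0466, 0.0576]
eef_rot: [-180.0, 0.0, -85.4]
contact_force: [-2.7, 1.9, 6.0]
gripper_width: 0.0089
gripper_force: 30.0
```

jog_arm(
  travel=[
    [0, -0.016, 0],
    [0, -0.032, 0],
    [0, -0.048, 0],
    [0, -0.064, 0],
    [0, -0.08, 0],
    [0, -0.096, 0],
    [0, -0.112, 0],
    [0, -0.124, 0],
    [0, -0.13, 0],
    [0, -0.134, 0],
  ],
  dr=[
    [0, 0, 0],
    [0, 0, 0],
    [0, 0, 0],
    [0, 0, 0],
    [0, 0, 0],
    [0, 0, 0],
    [0, 0, 0],
    [0, 0, 0],
    [0, 0, 0],
    [0, 0, 0],
  ],
  claw=[0, 0, 0, 0, 0, 0, 0, 0, 0, 0],
)

```text
time_s: 65.2
tcp_pos: [0.5997, -0.0413, 0.0576]
eef_rot: [-180.0, 0.0, -85.4]
contact_force: [-0.1, 0.8, 6.2]
gripper_width: 0.0085
gripper_force: 30.0
```

```bash
python3 - <<'E'
from h import *
go((.6026,-.0413,.0565,-85.4))
E
```

```text
t 65.2 from [ 0.5997 -0.0413  0.0576] [-180.     0.   -85.4] F [-0.1  0.8  6.2] w 0.0085
  -> (0.6026, -0.0413, 0.0565, -85.4) travel [0.0005, -0.0058, 0.0023] dr [-0.0001, 0.0, -0.0001]
```

Push in small increments against the stop.

jog_arm(
  travel=[
    [0, -0.002, 0],
    [0, -0.004, 0],
    [0, -0.006, 0],
    [0, -0.008, 0],
    [0, -0.01, 0],
    [0, -0.012, 0],
    [0, -0.012, 0],
    [0, -0.012, 0],
    [0, -0.012, 0],
    [0, -0.012, 0],
  ],
  dr=[
    [0, 0, 0],
    [0, 0, 0],
    [0, 0, 0],
    [0, 0, 0],
    [0, 0, 0],
    [0, 0, 0],
    [0, 0, 0],
    [0, 0, 0],
    [0, 0, 0],
    [0, 0, 0],
  ],
  claw=[0, 0, 0, 0, 0, 0, 0, 0, 0, 0],
)

```text
time_s: 66.45
tcp_pos: [0.6026, -0.0411, 0.0576]
eef_rot: [179.8, -0.0, -85.5]
contact_force: [-11.3, 3.4, 13.8]
gripper_width: 0.0089
gripper_force: 30.0
```

jog_arm(
  travel=[
    [0, 0, 0],
    [0, 0.003, 0],
    [0, 0.006, 0],
    [0, 0.006, 0],
    [0, 0.006, -0.05],
    [0, 0.006, -0.12],
    [0, 0.006, -0.22],
    [0, 0.006, -0.32],
    [0, 0.2, -0.35],
    [0, 0.2, -0.35],
  ],
  dr=[
    [0, 0, 0],
    [0, 0, 0],
    [0, 0, 0],
    [0, 0, 0],
    [0, 0, 0],
    [0, 0, 0],
    [0, 0, 0],
    [0, 0, 0],
    [0, 0, 0],
    [0, 0, 0],
  ],
  claw=[0.28, 0.28, 0.28, 0.28, 0.28, 0.28, 0.28, 0.28, 0.28, 0.28],
)

```text
time_s: 67.7
tcp_pos: [0.5039, -0.0491, 0.2329]
eef_rot: [-179.9, 0.0, -85.5]
contact_force: [0.3, 0.5, 0.6]
gripper_width: 0.0246
gripper_force: 0.0
```

```bash
python3 - <<'E'
from h import *
c=cap('scene');W=cloud(c);save(c,'end.png')
m=np.zeros((480,640),bool);m[240:285,265:350]=1;m&=(W[...,2]>.07)&(W[...,2]<.086)
p=W[m];p=p[p[:,0]<.625];print('handle',len(p),p.mean(0))
c=cap('top');W=cloud(c)
m=np.zeros((480,640),bool);m[256:345,440:478]=1;m&=(W[...,2]>.024)&(W[...,2]<.06);p=W[m]
print('scanner',cv2.minAreaRect((p[:,:2]*1000).astype(np.float32)))
E
```

```text
handle 328 [ 0.60716608 -0.04045723  0.07720574]
scanner ((394.9010009765625, -376.9007873535156), (161.71299743652344, 54.94023132324219), 5.399542808532715)
```

View pics/end.png

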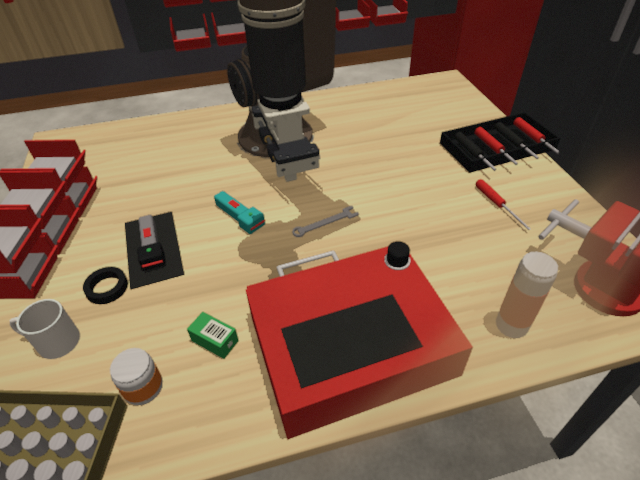

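The drawer is shut: the handle is back at its pre-opening position to within 0.1 mm. The scanner lies on its mat at (148,243), and the bystanders haven't moved.

```bash
python3 -c "
from plant import r
print(r.close_job())"
```

```text
the job is handed in; nothing more can be done
None
```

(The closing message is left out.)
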